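# Ease the retaining clip off a sample carousel

## Robot

A 6-joint arm with a two-finger parallel gripper is mounted at the origin on the work surface. World frame = base frame: x ahead of the robot, y to its left, z up, the work surface at z = 0. Lengths are in m, angles in rad, forces in N, time in s.
With the tool pointing down it reaches from about 0.35 to 1 m from the base axis. Payload 7.1 kg.
Tool frame: the origin (TCP) lies on the centre line of the jaws, within the pads' length; the fingertips stand 22 mm ahead of it and the grasp point (between the pads) lies 3 mm ahead of it; z points along the fingers, y is the line along which they close (so a half turn about z gives the same grasp; the last joint's range is limited). The gripper opens to 85 mm and grips with 20 to 120 N. Pads are 22 mm wide; open, the fingers measure 114 mm over their backs; the gripper's body (76 mm by 85 mm) begins 54 mm behind the grasp point. The pads swing forward as they close: fully open they stand 13 mm farther back than shut.
Start: joints at [1.12, 0.423, 1.63, -0, 1.089, -0.019], TCP at [0.262, 0.568, 0.253] pointing down, gripper open.
Joint ranges: [-3, 3], [-0.9, 2.11], [0.09, 2.58], [-1.31, 4.45], [0.11, 2.69], [-2.54, 2.54]. Speed limits (rad/s): [2.39, 2.39, 3.01, 3.14, 3.14, 3.14].

## Interface

Orientations are given as [roll, pitch, yaw] about the fixed x, y, z axes, in that order (R = Rz(yaw) Ry(pitch) Rx(roll)).
In Python, from bench import env, snapshot gives the robot as it stands. The module is installed in compiled form; this text tells all that it offers.
- The arm moves only by the tool step_arm, never from a script. Its argument "motion" is a list of rows, each an object of numbers: "dx", "dy", "dz": the shift along the tool's x, y, z in m; "ax", "ay", "az": the turn, a rotation vector about the tool's x, y, z in rad. In form: [{"dx": .., "dy": .., "dz": .., "ax": .., "ay": .., "az": ..}, ...]. A call has 1 to 8 rows; each row is the pose to reach, as a shift and turn from the pose commanded when the call began, along the tool's axes at that moment; what a row does not reach only later rows make up. A row lasts 1/8 s, in which the tool goes at most 62.5 mm and 10.7 degrees, less where a joint would pass 70% of its speed; a pose out of reach is approached as far as the arm can. A call with a gripper value outside its range is refused whole. "claw" is the opening, from -1 (shut) to 1 (fully open), set as the call begins (left out, the last holds). The fingers move at their own pace and stop on an object; "squeeze" is the grip in N (left out, the last holds). Time passes only in rows, so rows that repeat a pose let the fingers close. It gives the time, the measured TCP pose, the force, the opening and the grip force at its end, in the units of the state.
- env.get_state(): the state, without advancing time (a new reading comes with each control period).
- snapshot(name): name is "scene" or "side" or "wrist"; returns a dict with "frame" (400x640x3 uint8, red, green, blue), "vfov" (degrees; the focal length in pixels is half the picture's height over the tangent of half this angle, whatever the lens; pixels are square), "cx", "cy" (the principal point, pixels), "origin" and "rotation" of the camera in the world; the wrist camera has in their place "hand_eye" (4x4, takes a point from camera to tool coordinates, whose origin is the TCP and whose axes are the flange's). Camera axes: x right, y up, looking along -z (the intrinsics and any distortion apply to the point x, -y, -z); pixel columns grow to the right and rows downward; lengths in m; the calibration is good to about 2 mm. A picture is of the moment at which its call begins: read the wrist's pose just before it. There is no depth.
- env.hand_in(): hands the job in; it is judged then, once.
The state is a dict: "time": time; "joints": joint angles; "dq": joint speeds; "joint_torque": joint torques, N m; "tcp_pos": TCP position; "ee_rot": TCP orientation; "contact_force": force on the tool from outside, world axes, zero at the start; "moment": the same for the moment, N m; "grip_width": finger opening in m; "grasp_force": force on a finger pad.
Only numpy, scipy, OpenCV 4.12 (cv2) and the standard library are available. Lean on these libraries where they do the work, as an engineer would, in place of code of your own. Each camera call takes 0.05 s, during which the arm holds its last target. There are 200 camera calls.

## Task

The sample carousel has to come off for washing, so take off the spring clip that holds it on its spindle: with the wedge from the tool rack, slide the wedge's flat face down the spindle behind the clip's bow, gently, feeling for it and never forcing it, until the legs spread and the clip springs free of the spindle; do not pull at it with the fingers while it is still on the spindle. Then hang the wedge back in the rack's empty opening, lay the loose clip in the steel dish, and leave the other things on the bench standing where they are.

Things in the scene. Friction and masses are not known exactly. Their poses are not given: they have to be found in the camera images.
- carousel: Round white sample carousel, 214 mm across, emptied, fixed on a white sampler base (250 x 250 x 42 mm). Origin: centre of its underside on the spindle axis, z up. Above the origin: white top plate 28 mm, top of the round dark hub (80 mm across) 60 mm, spindle top 91 mm. Its -x points to the tool slot.
- spindle_top (a point): Centre of the steel spindle's flat top, axes as the carousel's. The spindle's head is 20 mm thick from its top down to 22.5 mm below it; under the head its neck, 15 mm thick, goes down into the hub, whose top is 31 mm below the spindle's. The clip sits on the hub around the neck, under the head.
- hub_slot (a point): Tool slot in the hub, right under the middle of the clip's bow: 14 mm wide, 32 mm deep, open above, running from the spindle out through the hub along the carousel's -x. This point: on its centre line, level with the hub's top, 15 mm from the spindle axis.
- clip: Retaining clip, a U of spring-steel strip (3 mm thick, 6 mm high) lying flat on the hub around the spindle's neck, 29 x 29 mm. Origin: at its underside, on the spindle axis while seated; z up. Two springy legs, waisted to hug the neck, run from the bow (at -x) to flared ends at x = 12 mm. Its axes start parallel to the carousel's. 20 g.
- clip_bow (a point): Middle of the clip's straight bow, x = -14.6 mm, 3 mm above its underside. The bow's inner face is 2.6 mm clear of the spindle's head. The bow's rigid corners (outer faces y = +-14.5 mm, x = -16.1 to -11 mm) are the place to grip the clip.
- clip_end (a point): Middle between the flared leg ends, x = 11 mm. A push of about 10 N on the bow to -x moves the clip about 6 mm, the legs spread and pass the neck's widest part; then it springs on by itself to about 12 mm and lies loose. The leg ends are then still under the spindle's head: draw the clip 15 mm farther to -x before lifting.
- clip_leg_left (a joint): How far the leg on the clip's +y side is spread, rad: 0 seated, about 0.09 when the clip is just coming off.
- clip_leg_right (a joint): The same for the leg on the clip's -y side.
- wedge: Hand wedge, 137 mm long, 90 g, hanging tip down in an opening of the tool rack. Origin: on the handle's axis at tip level, z up along the handle. Steel blade 9 mm wide along y, below a square black flange (36 mm, z = 75 to 79 mm) that rests on the rack. In use its axes are parallel to the clip's: flat face on the spindle, slanting face against the bow.
- wedge_handle (a point): Middle of the black rectangular handle, 108 mm above the tip: 22 mm along x, 28 mm along y, from 79 to 137 mm above the tip. Bearing with more than 25 N on the clip, spindle or hub would bend or score them.
- wedge_tip (a point): Middle of the tip edge, on the flat face. The flat face is at the wedge's x = +6 mm and looks to +x; the other face slants: the blade is 1.6 mm thick at the very edge, then 2 mm + 0.35 mm per mm of height above the tip, and 12.5 mm thick from 30 mm above the tip upward.
- rack: White tool rack, fixed, 190 mm along its x, 70 mm along its y, 90 mm high. Origin: centre of its underside. Its top plate (upper face at 90 mm) has three square openings of 25 mm in a row at x = -60, 0 and +60 mm, y = 0; they hold the wedge, a screwdriver and a tube brush in any order. The wedge's tip hangs at 15 mm.
- dish: Round stainless dish, loose, 108 mm across, 24 mm high, 3 mm wall and floor. Origin: centre of its underside.
- screwdriver: Bystander in the rack: screwdriver with a round black handle, 27 mm thick, 34 mm collar, top 157 mm above the bench. Origin at its tip.
- tube_brush: Bystander in the rack: tube brush with a thin grey handle and a knob, 34 mm collar, top 149 mm above the bench. Origin at its lower end.
- gel_bottle: Bystander: clear bottle, 62 mm across, 150 mm high. Origin: centre of its underside.
- specimen_jar: Bystander: jar with a screw lid, 48 mm across, 55 mm high. Origin: centre of its underside.
- stain_bottle: Bystander: amber bottle, 44 mm across, 75 mm high. Origin: centre of its underside.
- slide_box: Bystander: white box 85 x 35 x 30 mm. Origin: centre of its underside.
Not all that is in view belongs to the job. Leave any green or pink look-alike of the wedge alone.

How it is judged:
By the outcome, as a careful person would: the job done as asked, in the order asked, and still so for the second after the job is handed in, with the robot touching nothing.
It also fails if it takes over 70 s, if anything falls off the work surface, if the arm or the gripper's body presses on something with over 40 N, if the wrist force passes 120 N, or if a joint passes its speed limit or range.

## Working session

There is one attempt and no reset: what is moved stays moved. The work goes in short steps, Python scripts to look and compute and a tool call to move; the robot and the scene stay as the last step left them, time stands still between calls to the robot, and variables do not carry over. Pictures are saved under pics/ and viewed, at most 10 in all, crops included, and the job is handed in when it is done.

Besides the shell and the picture viewer there is one more tool, called after "Call:" by a JSON object that holds its "op" and its "data", one argument or row to a line. step_arm: Moves the arm, as the interface text tells. Its arguments: {"type":"object","properties":{"motion":{"type":"array"},"claw":{"type":"number"},"squeeze":{"type":"number"}},"required":["motion"]}

```bash
mkdir -p pics; python3 - <<'E'
from bench import env, snapshot
import cv2,json
s=env.get_state();print(s)
for n in ["scene","side","wrist"]:
    d=snapshot(n);cv2.imwrite(f"pics/{n}0.png",d["frame"][:,:,::-1]);print({k:v for k,v in d.items() if k!="frame"})
E
```

```text
{'time': 0.0, 'joints': array([ 1.12001952e+00,  4.23846384e-01,  1.63071702e+00,  7.60843962e-06,
        1.08859455e+00, -1.90013152e-02]), 'dq': array([-6.10970774e-04,  1.14707083e-03, -1.39126854e-04,  1.26357312e-05,
        2.49155298e-05,  1.37173158e-03]), 'joint_torque': array([-1.29727810e-04, -5.57390213e+01, -2.81742525e+01, -6.92463277e-05,
        7.43853656e-03, -1.77583015e-06]), 'tcp_pos': array([0.26129866, 0.5671771 , 0.25253159]), 'ee_rot': array([-3.14002776e+00, -3.64752247e-05,  2.70981360e+00]), 'contact_force': array([ 0.65181973,  0.16178904, -0.11870428]), 'moment': array([-0.06966481, -0.06398135,  0.04337657]), 'grasp_force': 0.0, 'grip_width': 0.08542861321725907}
{'vfov': 44.94148990190752, 'cx': 319.9990397357669, 'cy': 210.53229277712964, 'origin': array([1.36233832, 0.69091077, 1.18286434]), 'rotation': array([0.81923679, 0.01688104, 2.18860653])}
{'vfov': 47.00538805417414, 'cx': 322.00830166834794, 'cy': 202.01105991207555, 'origin': array([-0.01522773,  1.13528785,  0.79586469]), 'rotation': array([ 1.04125464,  0.01587406, -2.77885601])}
{'vfov': 59.986527410806886, 'cx': 316.54225407252727, 'cy': 201.78082386073066, 'hand_eye': array([[-2.32652854e-03,  9.64064026e-01,  2.65659823e-01,
         6.69824858e-02],
       [ 9.99996885e-01,  2.48322031e-03, -2.53941600e-04,
         1.03902418e-03],
       [-9.04507831e-04,  2.65658404e-01, -9.64066800e-01,
        -1.20565660e-01],
       [ 0.00000000e+00,  0.00000000e+00,  0.00000000e+00,
         1.00000000e+00]])}
```

View pics/scene0.png

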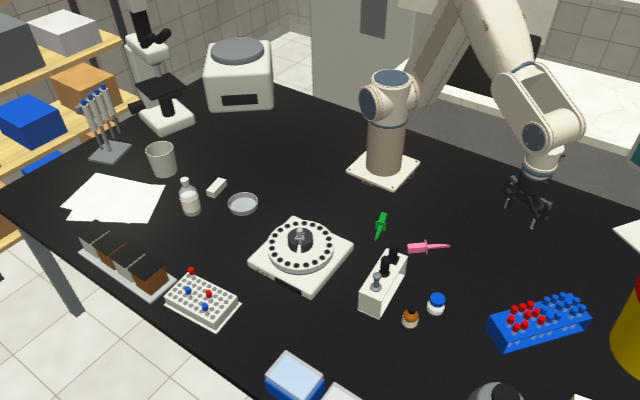

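View pics/side0.png

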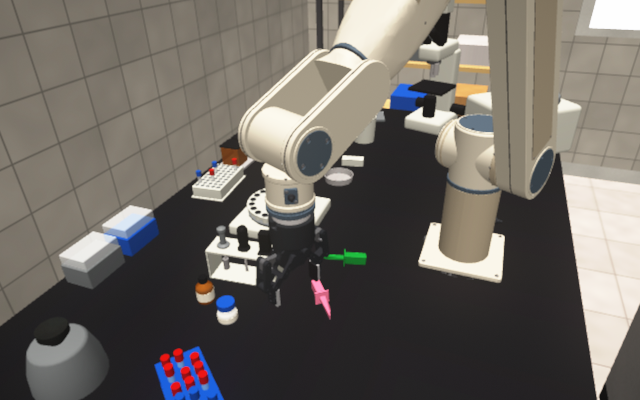

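```bash
cat > h.py <<'E'
import numpy as np, cv2
from bench import env, snapshot
from scipy.spatial.transform import Rotation as Ro
def rpy(e): return Ro.from_euler('xyz',e).as_matrix()
class Cam:
    def __init__(s,name,save=None):
        st=env.get_state(); d=snapshot(name); s.im=np.ascontiguousarray(d["frame"][:,:,::-1]); s.st=st
        s.f=200/np.tan(np.radians(d["vfov"])/2); s.c=np.array([d["cx"],d["cy"]])
        if "origin" in d: s.o=d["origin"]; s.R=rpy(d["rotation"])
        else:
            Rt=rpy(st["ee_rot"]); H=d["hand_eye"]; s.R=Rt@H[:3,:3]; s.o=st["tcp_pos"]+Rt@H[:3,3]
        if save: cv2.imwrite(f"pics/{save}.png",s.im)
        np.savez(f"pics/{save or name}.npz",o=s.o,R=s.R,f=s.f,c=s.c)
    def ray(s,p):
        p=np.atleast_2d(p).astype(float); v=(p-s.c)/s.f
        d=np.c_[v[:,0],-v[:,1],-np.ones(len(v))]@s.R.T; return d/np.linalg.norm(d,axis=1)[:,None]
    def plane(s,p,z): d=s.ray(p); return s.o+d*((z-s.o[2])/d[:,2])[:,None]
    def proj(s,X):
        q=(np.atleast_2d(X)-s.o)@s.R; return np.c_[q[:,0]/-q[:,2],q[:,1]/q[:,2]]*s.f+s.c
def load(n):
    c=Cam.__new__(Cam); d=np.load(f"pics/{n}.npz"); c.o,c.R,c.f,c.c=d["o"],d["R"],float(d["f"]),d["c"]; c.im=cv2.imread(f"pics/{n}.png"); return c
def tri(rays):
    A=0;b=0
    for o,d in rays: P=np.eye(3)-np.outer(d,d); A=A+P; b=b+P@o
    X=np.linalg.solve(A,b); return X,[np.linalg.norm(np.cross(X-o,d)) for o,d in rays]
def totool(st,delta): return rpy(st["ee_rot"]).T@np.asarray(delta)
E
python3 - <<'E'
from h import *
np.set_printoptions(precision=4,suppress=True)
c=Cam("scene","s1")
for n,p,z in [("hubtop",(300,236),.1),("spindle",(300,230),.133),("knob",(376,277),.149),("b1",(385,260),.15),("b2",(393,250),.15),("dish",(243,204),.02),("rackA",(362,284),.09),("rackB",(385,292),.09),("pink",(430,247),.01),("green",(380,225),.01),("amber",(410,308),.07),("jar",(437,296),.055),("gel",(189,182),.15),("sbox",(216,184),.03),("base corners",(250,262),.042),("",(311,290),.042),("",(353,243),.042)]:
    print(n,c.plane(p,z)[0])
w=Cam("wrist");print(w.plane([(320,200),(0,0),(639,399)],0.0))
E
```

```text
hubtop [0.5579 0.0205 0.1   ]
spindle [0.5621 0.0256 0.133 ]
knob [0.6005 0.3153 0.149 ]
b1 [0.5342 0.3053 0.15  ]
b2 [0.4883 0.3053 0.15  ]
dish [ 0.4873 -0.294   0.02  ]
rackA [0.6015 0.2741 0.09  ]
rackB [0.589  0.3418 0.09  ]
pink [0.2899 0.3459 0.01  ]
green [0.2936 0.1599 0.01  ]
amber [0.5835 0.4194 0.07  ]
jar [0.4923 0.4597 0.055 ]
gel [ 0.6056 -0.4089  0.15  ]
sbox [ 0.4688 -0.4441  0.03  ]
base corners [ 0.6925 -0.076   0.042 ]
 [0.6721 0.1443 0.042 ]
 [0.443  0.1444 0.042 ]
[[ 0.2941  0.5575  0.    ]
 [-0.0168  0.3613  0.    ]
 [ 0.7202  0.8269  0.    ]]
```

Call:
{"op": "step_arm", "data": {
  "motion": [
    {"dx": -0.05, "dy": -0.015, "dz": -0.02, "az": -0.06},
    {"dx": -0.1, "dy": -0.03, "dz": -0.04, "az": -0.12},
    {"dx": -0.16, "dy": -0.05, "dz": -0.05, "az": -0.18},
    {"dx": -0.22, "dy": -0.07, "dz": -0.05, "az": -0.25},
    {"dx": -0.28, "dy": -0.09, "dz": -0.05, "az": -0.32},
    {"dx": -0.33, "dy": -0.105, "dz": -0.05, "az": -0.38},
    {"dx": -0.374, "dy": -0.121, "dz": -0.05, "az": -0.43},
    {"dx": -0.374, "dy": -0.121, "dz": -0.05, "az": -0.43}
  ]
}}

```text
validation failed for argument at $.mo...
```

```bash
python3 - <<'E'
from h import *
w=Cam("wrist","w1"); print(w.st["time"],w.st["tcp_pos"],w.st["ee_rot"],w.st["contact_force"])
E
```

```text
0.25 [0.26142934 0.56744344 0.25296011] [-3.14090254e+00 -3.84176915e-05  2.70980129e+00] [-0.36981314  0.25003513 -0.44946073]
```

View pics/w1.png

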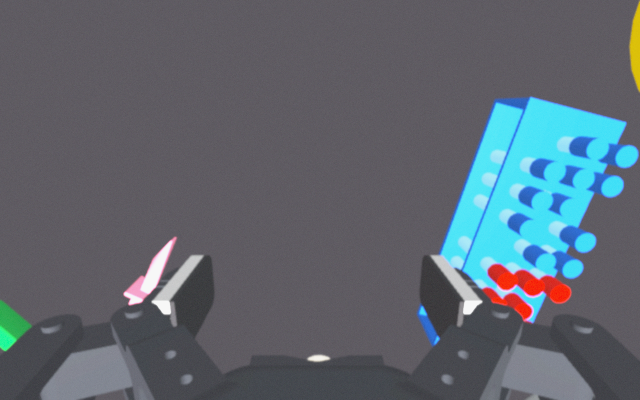

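Call:
{"op": "step_arm", "data": {
  "motion": [
    {"dx": -0.06, "dy": -0.015, "dz": -0.02, "ax": 0, "ay": 0, "az": -0.06},
    {"dx": -0.12, "dy": -0.03, "dz": -0.04, "ax": 0, "ay": 0, "az": -0.12},
    {"dx": -0.18, "dy": -0.045, "dz": -0.06, "ax": 0, "ay": 0, "az": -0.18},
    {"dx": -0.24, "dy": -0.06, "dz": -0.06, "ax": 0, "ay": 0, "az": -0.25},
    {"dx": -0.3, "dy": -0.07, "dz": -0.06, "ax": 0, "ay": 0, "az": -0.32},
    {"dx": -0.36, "dy": -0.085, "dz": -0.06, "ax": 0, "ay": 0, "az": -0.38},
    {"dx": -0.42, "dy": -0.1, "dz": -0.06, "ax": 0, "ay": 0, "az": -0.43},
    {"dx": -0.42, "dy": -0.1, "dz": -0.06, "ax": 0, "ay": 0, "az": -0.43}
  ]
}}

```text
time: 1.3
tcp_pos: [0.6039, 0.2979, 0.3129]
ee_rot: [-3.141, 0.0, 3.135]
contact_force: [-0.6, 0.9, 0.8]
grip_width: 0.0854
grasp_force: 0.0
```

```bash
python3 - <<'E'
from h import *
w=Cam("wrist","w2"); print(w.st["time"],w.st["tcp_pos"],w.st["ee_rot"],w.st["contact_force"])
E
```

```text
1.3 [0.60390895 0.2979384  0.31291905] [-3.14111665e+00  4.93475789e-04  3.13530090e+00] [-0.59702532  0.85180424  0.83327003]
```

View pics/w2.png

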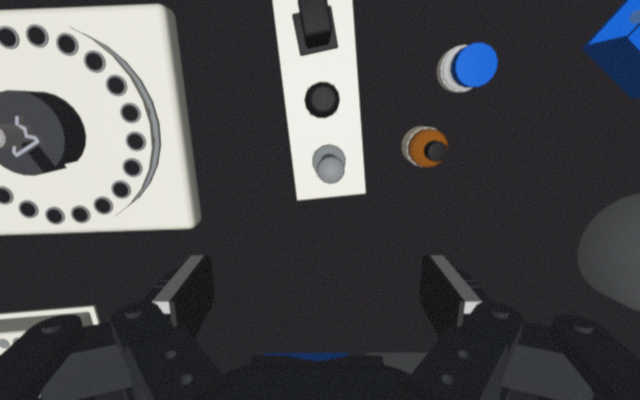

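Call:
{"op": "step_arm", "data": {
  "motion": [
    {"dx": 0.006, "dy": -0.05, "dz": 0, "ax": 0, "ay": 0, "az": 0},
    {"dx": 0.012, "dy": -0.1, "dz": 0, "ax": 0, "ay": 0, "az": 0},
    {"dx": 0.018, "dy": -0.15, "dz": 0, "ax": 0, "ay": 0, "az": 0},
    {"dx": 0.024, "dy": -0.2, "dz": 0, "ax": 0, "ay": 0, "az": 0},
    {"dx": 0.024, "dy": -0.2, "dz": 0, "ax": 0, "ay": 0, "az": 0},
    {"dx": 0.024, "dy": -0.2, "dz": 0, "ax": 0, "ay": 0, "az": 0}
  ]
}}

```text
time: 2.1
tcp_pos: [0.5764, 0.1023, 0.3136]
ee_rot: [3.141, 0.0, 3.14]
contact_force: [-0.0, 0.7, -0.3]
grip_width: 0.0855
grasp_force: 0.0
```

```bash
python3 - <<'E'
from h import *
w=Cam("wrist","w3"); print(w.st["time"],w.st["tcp_pos"],w.st["ee_rot"],w.st["contact_force"])
a=w.im; k=load("w2").im
print(w.proj([[.56,.02,.133],[.49,.305,.15]]))
u,v=w.proj([[.56,.02,.12]])[0].astype(int)
A=cv2.resize(a[max(0,v-70):v+70,max(0,u-100):u+100],(800,560)[:2] if 0 else None,fx=2,fy=2,interpolation=2)
B=cv2.resize(a[0:140,520:640],None,fx=2.1,fy=2,interpolation=2)
C=cv2.resize(k[0:140,260:380],None,fx=2.1,fy=2,interpolation=2)
print(u,v,A.shape)
S=np.zeros((570,800,3),np.uint8); S[:A.shape[0],:A.shape[1]]=A; S[280:560,:252]=B; S[280:560,260:512]=C
A2=cv2.resize(a[v-35:v+35,u-50:u+50],None,fx=3.9,fy=4,interpolation=2);S[:280,405:795]=A2
S[285:565,515:]=0; cv2.imwrite("pics/m3.png",S)
E
```

```text
2.1 [0.57640542 0.10230563 0.31355576] [3.14090816e+00 2.62459403e-04 3.14025615e+00] [-0.01005155  0.7331639  -0.25293175]
[[221.32206692 165.86020055]
 [576.25316007  78.56732014]]
225 163 (280, 400, 3)
```

View pics/m3.png

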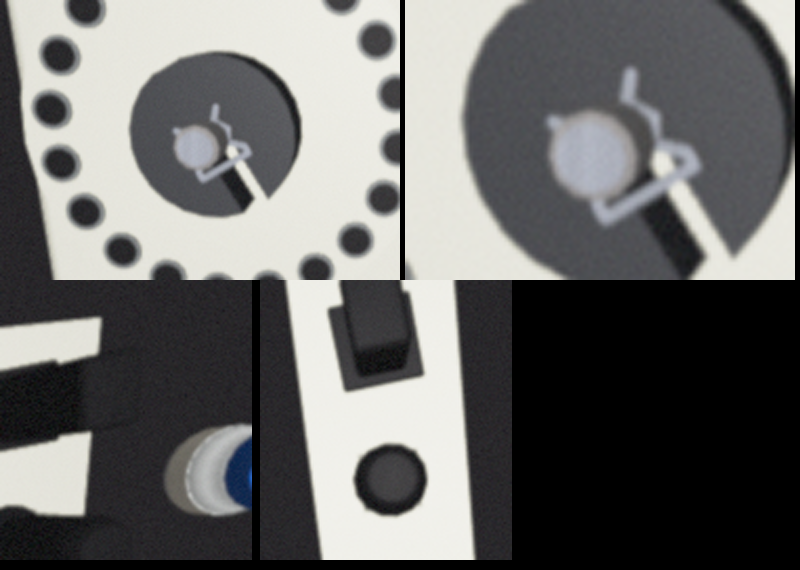

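```bash
python3 - <<'E'
from h import *
np.set_printoptions(precision=4,suppress=True)
Cam("side","sd3");Cam("scene","sc3")
w=load("w2"); f=np.array([[300.5,55],[337.6,47],[331,6.5],[292,15]]);P=w.plane(f,.094)
print(P,P.mean(0)); e=P[1]-P[0]; print(np.linalg.norm(e),np.degrees(np.arctan2(e[1],e[0])))
w=load("w3"); q=lambda x,y:((x-405)/3.9+175,y/4+128)
print(w.plane([q(592,155)],.133))
b=w.plane([q(602,218),q(693,165)],.108);e=b[1]-b[0];print(b,np.linalg.norm(e),np.degrees(np.arctan2(-e[0],e[1])))
s=w.plane([q(672,165),q(733,258)],.102);e=s[1]-s[0];print(np.degrees(np.arctan2(e[1],e[0])))
E
```

```text
[[0.4925 0.2852 0.094 ]
 [0.486  0.3189 0.094 ]
 [0.4531 0.3128 0.094 ]
 [0.4595 0.2783 0.094 ]] [0.4728 0.2988 0.094 ]
0.03431126749717876 100.80485401065849
[[0.5608 0.0214 0.133 ]]
[[0.5803 0.0159 0.108 ]
 [0.5675 0.039  0.108 ]] 0.02643926757910651 28.9293304517096
31.125886313133854
```

Call:
{"op": "step_arm", "data": {
  "motion": [
    {"dx": 0.007, "dy": 0.05, "dz": 0, "ax": 0, "ay": 0, "az": 0},
    {"dx": 0.014, "dy": 0.1, "dz": 0, "ax": 0, "ay": 0, "az": 0},
    {"dx": 0.03, "dy": 0.15, "dz": 0, "ax": 0, "ay": 0, "az": 0},
    {"dx": 0.045, "dy": 0.19, "dz": 0, "ax": 0, "ay": 0, "az": 0},
    {"dx": 0.045, "dy": 0.19, "dz": 0, "ax": 0, "ay": 0, "az": 0},
    {"dx": 0.045, "dy": 0.19, "dz": 0, "ax": 0, "ay": 0, "az": 0}
  ]
}}

```text
time: 3.0
tcp_pos: [0.5318, 0.2917, 0.3131]
ee_rot: [-3.141, -0.0, 3.141]
contact_force: [0.8, -0.4, -0.6]
grip_width: 0.0854
grasp_force: 0.0
```

```bash
python3 - <<'E'
from h import *
w=Cam("wrist","w4"); print(w.st["time"],w.st["tcp_pos"],w.st["ee_rot"])
sd=load("sd3");sc=load("sc3")
S=np.zeros((600,800,3),np.uint8)
def put(im,u,v,hw,hh,k,x,y):
    c=cv2.resize(im[max(0,v-hh):v+hh,max(0,u-hw):u+hw],None,fx=k,fy=k,interpolation=2); c=c[:600-y,:800-x];S[y:y+c.shape[0],x:x+c.shape[1]]=c;print("crop origin",max(0,u-hw),max(0,v-hh),"at",x,y,"x",k)
u,v=sd.proj([[.54,.305,.07]])[0].astype(int);put(sd.im,u,v,50,37,4,0,0)
u,v=sc.proj([[.5,.305,.08]])[0].astype(int);put(sc.im,u,v,50,37,4,400,0)
u,v=w.proj([[.49,.305,.12]])[0].astype(int);print(u,v);put(w.im,u,v,65,48,3,0,300)
put(sd.im,sd.proj([[.49,.305,.04]])[0].astype(int)[0],sd.proj([[.49,.305,.04]])[0].astype(int)[1],24,24,6,400,300)
cv2.imwrite("pics/m4.png",S)
E
```

```text
3.0 [0.53182188 0.29170858 0.3130789 ] [-3.14114172e+00 -2.27675440e-04  3.14144644e+00]
crop origin 190 217 at 0 0 x 4
crop origin 338 231 at 400 0 x 4
330 134
crop origin 265 86 at 0 300 x 3
crop origin 234 243 at 400 300 x 6
```

View pics/m4.png

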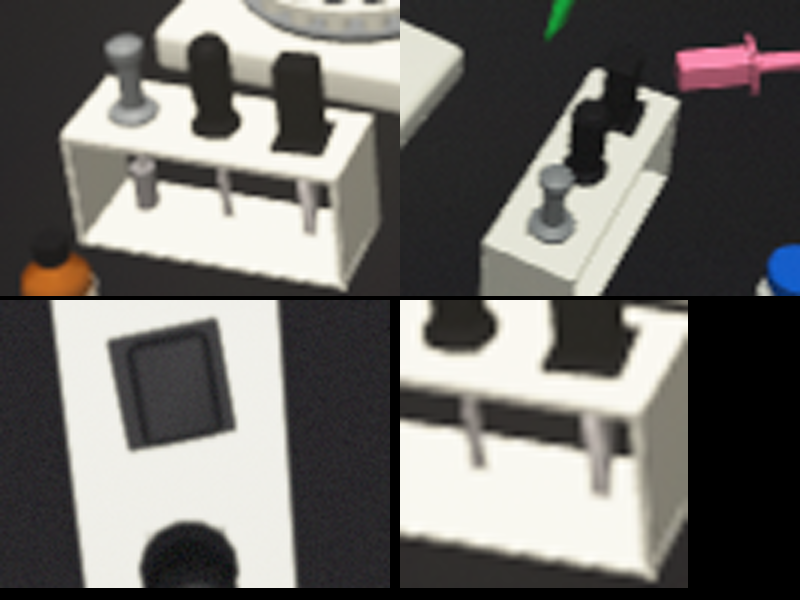

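```bash
python3 - <<'E'
from h import *
np.set_printoptions(precision=4,suppress=True)
w=load("w4"); q=lambda x,y:(x/3+265,(y-300)/3+86)
fl=[q(108,342),q(216,320),q(236,428),q(130,450)]; P=w.plane(fl,.094);print(P,P.mean(0))
for i in range(4): e=P[(i+1)%4]-P[i]; print(np.linalg.norm(e),np.degrees(np.arctan2(e[1],e[0])))
h=[q(128,342),q(203,332),q(218,428),q(146,444)]; H=w.plane(h,.152);print(H,H.mean(0))
w2=load("w2"); f2=np.array([[300.5,55],[337.6,47],[331,6.5],[292,15]])
m=np.mean(fl,0);m2=f2.mean(0)
X,r=tri([(w.o,w.ray(m)[0]),(w2.o,w2.ray(m2)[0])]);print("flange tri",X,r)
c=P.mean(0); sd=load("sd3"); p=sd.proj([c])[0]; print("flange ctr side",p, (p-[190,217])*4)
a=np.radians(11)
for s in (1,-1):
  d=s*np.array([-np.sin(a),np.cos(a),0]) if 0 else s*np.array([np.cos(np.radians(101)),np.sin(np.radians(101)),0])
  t=np.array([c[0],c[1],.015])+.0052*d
  yv=np.array([-d[1],d[0],0])*.0045
  pts=[t+yv,t-yv]; print(s,(sd.proj(pts)-[234,243])*6+[400,300])
  z=np.array([c[0],c[1],.045]);print("  z30 slanted", (sd.proj([z-d*.0065+yv,z-d*.0065-yv,z+d*.006+yv,z+d*.006-yv])-[234,243])*6+[400,300])
for dz in (.09,.094):
  print("flange near corners side 6x",(sd.proj([[*P[1][:2],dz],[*P[2][:2],dz]])-[234,243])*6+[400,300])
g=cv2.resize(sd.im[255:285,255:285],None,fx=1,fy=1);print(g.mean(2).astype(int))
E
```

```text
[[0.4596 0.2781 0.094 ]
 [0.4531 0.3119 0.094 ]
 [0.4861 0.3187 0.094 ]
 [0.493  0.2847 0.094 ]] [0.4729 0.2984 0.094 ]
0.03439581361552803 100.89384394238996
0.033735695837696984 11.702562761003165
0.03469857073779264 -78.5946331602095
0.03404256039486514 -168.81198446435627
[[0.4606 0.2858 0.152 ]
 [0.4581 0.3053 0.152 ]
 [0.4825 0.3095 0.152 ]
 [0.4867 0.2904 0.152 ]] [0.472  0.2977 0.152 ]
flange tri [0.4727 0.2986 0.0947] [np.float64(0.0002156770894427142), np.float64(0.00021567708944257772)]
flange ctr side [264.2445 250.7455] [296.9778 134.9821]
1 [[602.2966 499.5308]
 [582.5571 497.5452]]
  z30 slanted [[604.3391 429.0762]
 [584.5123 427.1629]
 [596.5891 446.776 ]
 [576.596  444.8253]]
-1 [[589.0251 482.6386]
 [608.6295 484.5931]]
  z30 slanted [[576.2764 445.5383]
 [596.2762 447.4905]
 [584.1983 427.8634]
 [604.0317 429.7783]]
flange near corners side 6x [[609.7207 381.5357]
 [532.5067 374.9097]]
flange near corners side 6x [[609.0174 373.9175]
 [531.6727 367.3118]]
[[246 246 235 209 209 206 203 181 154 154 134 108  90  66  67 125 225 246
  246 246 246 244 219 149 124 124 12
[... 2940 characters left out ...]
245 245 246 246 245 246
  232 189 155 123 122 121 134 143 106  51  46  46]
 [245 245 245 245 245 245 245 245 245 246 245 246 246 246 246 245 246 245
  234 193 149 119 122 121 145 127  57  45  46  45]
 [246 246 245 245 245 246 245 246 245 245 246 245 245 245 246 245 245 245
  236 199 147 117 122 140 143  99  50  46  46  46]
 [245 245 245 245 245 245 245 246 245 245 245 246 245 245 246 245 246 245
  236 197 150 120 121 147 129  57  45  45  45  45]
 [245 246 245 245 245 245 245 245 246 245 245 245 245 245 245 246 245 246
  237 201 152 124 139 138  91  49  46  45  45  45]
 [230 236 240 245 248 247 245 245 245 245 245 245 246 245 245 245 246 245
  239 207 152 126 141 122  56  45  45  46  45  45]]
```

Call:
{"op": "step_arm", "data": {
  "motion": [
    {"dx": 0.01, "dy": 0.001, "dz": 0, "ax": 0, "ay": 0, "az": 0.184},
    {"dx": 0.02, "dy": 0.002, "dz": 0, "ax": 0, "ay": 0, "az": 0.368},
    {"dx": 0.03, "dy": 0.003, "dz": 0, "ax": 0, "ay": 0, "az": 0.552},
    {"dx": 0.04, "dy": 0.004, "dz": 0, "ax": 0, "ay": 0, "az": 0.736},
    {"dx": 0.05, "dy": 0.005, "dz": 0, "ax": 0, "ay": 0, "az": 0.92},
    {"dx": 0.059, "dy": 0.0066, "dz": 0, "ax": 0, "ay": 0, "az": 1.104},
    {"dx": 0.059, "dy": 0.0066, "dz": 0, "ax": 0, "ay": 0, "az": 1.288},
    {"dx": 0.059, "dy": 0.0066, "dz": 0, "ax": 0, "ay": 0, "az": 1.472}
  ]
}}

```text
time: 4.05
tcp_pos: [0.4736, 0.2968, 0.3134]
ee_rot: [3.141, 0.0, 1.66]
contact_force: [-0.7, -0.3, 0.2]
grip_width: 0.0852
grasp_force: 0.0
```

Call:
{"op": "step_arm", "data": {
  "motion": [
    {"dx": 0, "dy": 0, "dz": 0.01, "ax": 0, "ay": 0, "az": 0.184},
    {"dx": 0, "dy": 0, "dz": 0.02, "ax": 0, "ay": 0, "az": 0.368},
    {"dx": 0, "dy": 0, "dz": 0.03, "ax": 0, "ay": 0, "az": 0.552},
    {"dx": 0, "dy": 0, "dz": 0.04, "ax": 0, "ay": 0, "az": 0.736},
    {"dx": 0, "dy": 0, "dz": 0.05, "ax": 0, "ay": 0, "az": 0.92},
    {"dx": 0, "dy": 0, "dz": 0.06, "ax": 0, "ay": 0, "az": 1.104},
    {"dx": 0, "dy": 0, "dz": 0.07, "ax": 0, "ay": 0, "az": 1.288},
    {"dx": 0, "dy": 0, "dz": 0.08, "ax": 0, "ay": 0, "az": 1.472}
  ]
}}

```text
time: 5.05
tcp_pos: [0.4738, 0.2968, 0.2331]
ee_rot: [3.141, -0.0, 0.188]
contact_force: [0.1, 0.2, -0.2]
grip_width: 0.0853
grasp_force: 0.0
```

```bash
python3 - <<'E'
from h import *
s=env.get_state();print(s)
print(totool(s,np.array([.4727,.2983,.131])-s["tcp_pos"]))
E
```

```text
{'time': 5.05, 'joints': array([ 5.38418100e-01,  3.52193528e-01,  1.79396828e+00, -1.52948130e-04,
        9.95355720e-01,  1.92138860e+00]), 'dq': array([ 6.71844715e-05,  1.00274085e-01,  6.26098773e-02,  8.43389721e-04,
       -1.64461365e-01,  1.46102069e+00]), 'joint_torque': array([ 7.51562038e-04, -4.99405646e+01, -2.63163865e+01, -1.18704993e-04,
        2.23794286e-01, -1.95274383e+00]), 'tcp_pos': array([0.47376383, 0.29678965, 0.23305977]), 'ee_rot': array([ 3.14149794e+00, -1.14620542e-04,  1.87909061e-01]), 'contact_force': array([ 0.05904471,  0.18107194, -0.20713301]), 'moment': array([-0.04667769,  0.0175244 ,  0.0382128 ]), 'grasp_force': 0.0, 'grip_width': 0.0853324655641304}
[-0.00077466 -0.00169216  0.10205953]
```

Call:
{"op": "step_arm", "data": {
  "motion": [
    {"dx": -0.0008, "dy": -0.0017, "dz": 0.025, "ax": 0, "ay": 0, "az": 0},
    {"dx": -0.0008, "dy": -0.0017, "dz": 0.05, "ax": 0, "ay": 0, "az": 0},
    {"dx": -0.0008, "dy": -0.0017, "dz": 0.075, "ax": 0, "ay": 0, "az": 0},
    {"dx": -0.0008, "dy": -0.0017, "dz": 0.095, "ax": 0, "ay": 0, "az": 0},
    {"dx": -0.0008, "dy": -0.0017, "dz": 0.102, "ax": 0, "ay": 0, "az": 0},
    {"dx": -0.0008, "dy": -0.0017, "dz": 0.102, "ax": 0, "ay": 0, "az": 0},
    {"dx": -0.0008, "dy": -0.0017, "dz": 0.102, "ax": 0, "ay": 0, "az": 0}
  ]
}}

```text
time: 5.92
tcp_pos: [0.4727, 0.2995, 0.1322]
ee_rot: [-3.141, -0.001, 0.195]
contact_force: [0.1, -1.0, 0.4]
grip_width: 0.0853
grasp_force: 0.0
```

Call:
{"op": "step_arm", "data": {
  "motion": [
    {"dx": 0, "dy": 0, "dz": 0, "ax": 0, "ay": 0, "az": 0},
    {"dx": 0, "dy": 0, "dz": 0, "ax": 0, "ay": 0, "az": 0},
    {"dx": 0, "dy": 0, "dz": 0, "ax": 0, "ay": 0, "az": 0},
    {"dx": 0, "dy": 0, "dz": 0, "ax": 0, "ay": 0, "az": 0},
    {"dx": 0, "dy": 0, "dz": 0, "ax": 0, "ay": 0, "az": 0},
    {"dx": 0, "dy": 0, "dz": 0, "ax": 0, "ay": 0, "az": 0},
    {"dx": 0, "dy": 0, "dz": 0, "ax": 0, "ay": 0, "az": 0},
    {"dx": 0, "dy": 0, "dz": 0, "ax": 0, "ay": 0, "az": 0}
  ],
  "claw": -1,
  "squeeze": 60
}}

```text
time: 6.92
tcp_pos: [0.4722, 0.2995, 0.1316]
ee_rot: [-3.141, -0.0, 0.196]
contact_force: [-0.4, -0.5, 5.5]
grip_width: 0.0213
grasp_force: 58.9
```

```bash
python3 - <<'E'
from h import *
s=env.get_state();print(s["time"],s["tcp_pos"],s["ee_rot"],s["contact_force"],s["grip_width"],s["grasp_force"])
E
```

```text
6.925 [0.47218776 0.29952862 0.13158421] [-3.14143825e+00 -4.69561393e-04  1.95881607e-01] [-0.44925854 -0.46481723  5.52252075] 0.021291003184571607 58.86201024055481
```

Call:
{"op": "step_arm", "data": {
  "motion": [
    {"dx": 0, "dy": 0, "dz": -0.015, "ax": 0, "ay": 0, "az": 0},
    {"dx": 0, "dy": 0, "dz": -0.05, "ax": 0, "ay": 0, "az": 0},
    {"dx": 0, "dy": 0, "dz": -0.1, "ax": 0, "ay": 0, "az": 0},
    {"dx": 0, "dy": 0, "dz": -0.15, "ax": 0, "ay": 0, "az": 0},
    {"dx": 0, "dy": 0.01, "dz": -0.17, "ax": 0, "ay": 0, "az": 0},
    {"dx": 0, "dy": 0.05, "dz": -0.17, "ax": 0, "ay": 0, "az": -0.17},
    {"dx": 0.01, "dy": 0.09, "dz": -0.17, "ax": 0, "ay": 0, "az": -0.34},
    {"dx": 0.02, "dy": 0.13, "dz": -0.17, "ax": 0, "ay": 0, "az": -0.51}
  ]
}}

```text
time: 7.92
tcp_pos: [0.5169, 0.1746, 0.302]
ee_rot: [3.141, -0.0, 0.712]
contact_force: [0.2, 0.0, -1.0]
grip_width: 0.0214
grasp_force: 58.6
```

```bash
python3 - <<'E'
from h import *
s=env.get_state();print(s["tcp_pos"],s["ee_rot"],s["contact_force"],s["grip_width"],s["joints"])
print(totool(s,np.array([.5868,.0364,.285])-s["tcp_pos"]),"az",-(2.094-s["ee_rot"][2]))
E
```

```text
[0.51691524 0.17461936 0.30203347] [ 3.14144847e+00 -2.95042393e-04  7.11890364e-01] [ 0.20399702  0.03075544 -0.95540752] 0.02143573277884635 [ 3.03970268e-01  2.50909219e-01  1.76032577e+00 -1.69267780e-05
  1.13002963e+00  1.16288347e+00]
[-0.03738733  0.15030068  0.01704411] az -1.3821096363205143
```

Call:
{"op": "step_arm", "data": {
  "motion": [
    {"dx": -0.005, "dy": 0.02, "dz": 0.003, "ax": 0, "ay": 0, "az": -0.18},
    {"dx": -0.01, "dy": 0.04, "dz": 0.005, "ax": 0, "ay": 0, "az": -0.36},
    {"dx": -0.015, "dy": 0.06, "dz": 0.008, "ax": 0, "ay": 0, "az": -0.54},
    {"dx": -0.02, "dy": 0.08, "dz": 0.01, "ax": 0, "ay": 0, "az": -0.72},
    {"dx": -0.025, "dy": 0.1, "dz": 0.013, "ax": 0, "ay": 0, "az": -0.9},
    {"dx": -0.03, "dy": 0.12, "dz": 0.015, "ax": 0, "ay": 0, "az": -1.07},
    {"dx": -0.037, "dy": 0.14, "dz": 0.017, "ax": 0, "ay": 0, "az": -1.24},
    {"dx": -0.037, "dy": 0.15, "dz": 0.017, "ax": 0, "ay": 0, "az": -1.382}
  ]
}}

```text
time: 8.93
tcp_pos: [0.5859, 0.0365, 0.2845]
ee_rot: [-3.141, -0.0, 2.092]
contact_force: [0.6, -0.6, 0.1]
grip_width: 0.0208
grasp_force: 58.7
```

Call:
{"op": "step_arm", "data": {
  "motion": [
    {"dx": 0, "dy": 0, "dz": 0, "ax": 0, "ay": 0, "az": 0},
    {"dx": 0, "dy": 0, "dz": 0, "ax": 0, "ay": 0, "az": 0}
  ]
}}

```text
time: 9.18
tcp_pos: [0.5857, 0.0379, 0.2845]
ee_rot: [-3.141, -0.0, 2.085]
contact_force: [0.0, 0.1, -0.8]
grip_width: 0.0213
grasp_force: 58.7
```

```bash
python3 - <<'E'
from h import *
np.set_printoptions(precision=4,suppress=True)
w=Cam("wrist","w5"); print(w.st["time"],w.st["tcp_pos"],w.st["ee_rot"],w.st["contact_force"])
p=w.proj([[.5608,.0214,.133]])[0]; print(p); u,v=p.astype(int)
print("orig",u-75,v-90)
cv2.imwrite("pics/m5.png",cv2.resize(w.im[max(0,v-90):v+90,max(0,u-75):u+150],None,fx=3.3,fy=3.3,interpolation=2))
E
```

```text
9.175 [0.5857 0.0379 0.2845] [-3.1413 -0.0002  2.0851] [ 0.0244  0.1443 -0.8038]
[278.6426 195.8776]
orig 203 105
```

View pics/m5.png

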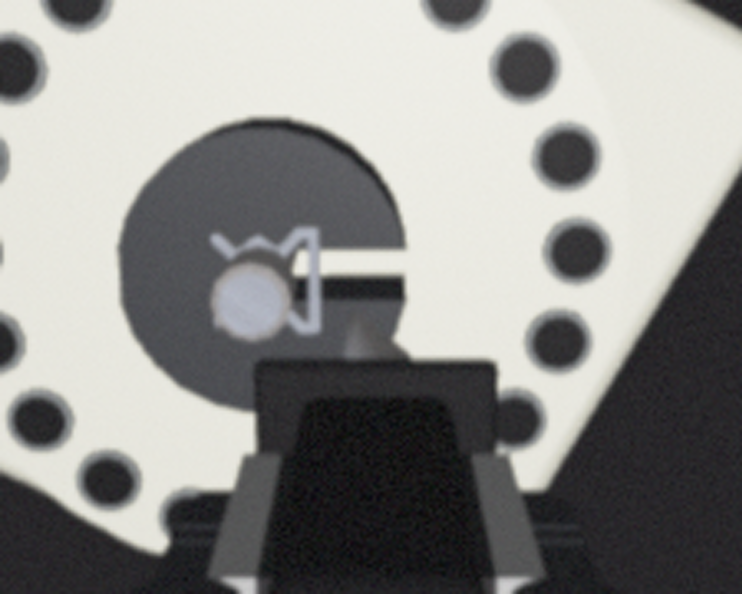

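```bash
cat >> h.py <<'E'
def tool(st,P): return (np.atleast_2d(P)-st["tcp_pos"])@rpy(st["ee_rot"])
E
python3 - <<'E'
from h import *
np.set_printoptions(precision=4,suppress=True)
w=load("w5"); w3=load("w3"); st=env.get_state()
q=lambda x,y:((x-0)/3.3+203,y/3.3+105)
q3=lambda x,y:((x-405)/3.9+175,y/4+128)
for n,a,b in [("spin",(252,302),(592,155)),("cornR",(313,333),(602,218)),("cornL",(313,228),(693,165))]:
    X,r=tri([(w.o,w.ray(q(*a))[0]),(w3.o,w3.ray(q3(*b))[0])]);print(n,X,r[0],tool(st,X))
print("spin@.133",tool(st,w.plane(q(252,302),.133)))
print("slot edges",tool(st,w.plane([q(320,248),q(404,249),q(320,299),q(404,299)],.102)))
print("bow outer x@.108",tool(st,w.plane([q(320,230),q(320,332),q(307,280),q(319,280)],.108)))
R=rpy(st["ee_rot"])
tip=[st["tcp_pos"]+R@np.array([sx*.0045,-.006,.1166]) for sx in(1,-1)]
print("tip crop px",(w.proj(tip)-[203,105])*3.3)
E
```

```text
spin [0.5617 0.0198 0.1276] 9.214444229319925e-05 [[-0.004  -0.0298  0.1569]]
cornR [0.5809 0.0147 0.1058] 0.0006066336054734729 [[-0.0179 -0.0156  0.1786]]
cornL [0.5668 0.0403 0.1123] 0.00045007651307822096 [[ 0.0113 -0.0153  0.1722]]
spin@.133 [[-0.0027 -0.0292  0.1515]]
slot edges [[ 0.0043 -0.0138  0.1825]
 [ 0.0039  0.0089  0.1825]
 [-0.0099 -0.014   0.1825]
 [-0.01    0.009   0.1825]]
bow outer x@.108 [[ 0.0104 -0.0134  0.1765]
 [-0.0176 -0.0139  0.1765]
 [-0.0032 -0.0171  0.1765]
 [-0.0032 -0.0139  0.1765]]
tip crop px [[342.4386 309.7148]
 [342.879  349.8544]]
```

Call:
{"op": "step_arm", "data": {
  "motion": [
    {"dx": -0.001, "dy": -0.003, "dz": 0.005, "ax": 0, "ay": 0, "az": 0},
    {"dx": -0.003, "dy": -0.009, "dz": 0.015, "ax": 0, "ay": 0, "az": 0},
    {"dx": -0.003, "dy": -0.0105, "dz": 0.027, "ax": 0, "ay": 0, "az": 0},
    {"dx": -0.003, "dy": -0.0105, "dz": 0.039, "ax": 0, "ay": 0, "az": 0},
    {"dx": -0.003, "dy": -0.0105, "dz": 0.048, "ax": 0, "ay": 0, "az": 0},
    {"dx": -0.003, "dy": -0.0105, "dz": 0.05, "ax": 0, "ay": 0, "az": 0},
    {"dx": -0.003, "dy": -0.0105, "dz": 0.05, "ax": 0, "ay": 0, "az": 0},
    {"dx": -0.003, "dy": -0.0105, "dz": 0.05, "ax": 0, "ay": 0, "az": 0}
  ]
}}

```text
time: 10.22
tcp_pos: [0.5787, 0.0298, 0.2347]
ee_rot: [3.141, 0.0, 2.088]
contact_force: [0.3, -0.0, -0.5]
grip_width: 0.0214
grasp_force: 58.7
```

```bash
python3 - <<'E'
from h import *
np.set_printoptions(precision=4,suppress=True)
w=Cam("wrist","w6"); st=w.st;print(w.st["time"],w.st["tcp_pos"],w.st["ee_rot"],w.st["contact_force"])
print(tool(st,[[0.5614,.0207,.133]]))
p=w.proj([[.5614,.0207,.133]])[0]; print(p); u,v=p.astype(int)
x0,y0=u-70,max(0,v-80);print("orig",x0,y0)
cv2.imwrite("pics/m6.png",cv2.resize(w.im[y0:v+60,x0:u+110],None,fx=4,fy=4,interpolation=2))
E
```

```text
10.225 [0.5787 0.0298 0.2347] [3.1409 0.0004 2.0878] [ 0.3462 -0.0454 -0.5391]
[[ 0.0007 -0.0196  0.1017]]
[285.7568 210.2537]
orig 215 130
```

View pics/m6.png

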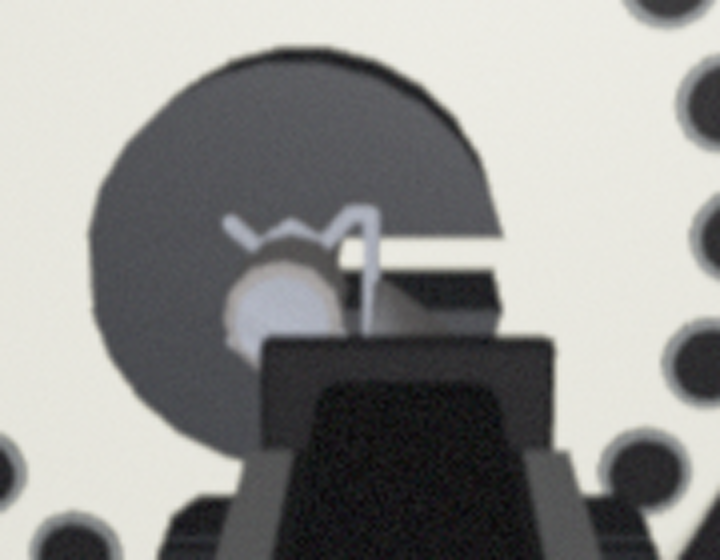

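```bash
python3 - <<'E'
from h import *
np.set_printoptions(precision=4,suppress=True)
w=load("w6"); st=env.get_state();R=rpy(st["ee_rot"]);T=lambda *a:(w.proj([st["tcp_pos"]+R@np.array(x) for x in a])-[215,130])*4
print("tip",T((.0045,-.006,.1166),(-.0045,-.006,.1166),(.0045,-.0044,.1166)))
print("flat up",T((.0045,-.006,.08),(.0045,-.006,.1)))
print("head edge top/bottom",T((.0007,-.0096,.1017),(.0007,-.0096,.1242)))
print("bow@ z.108 px380,360 right edge", tool(st,w.plane([(380/4+215,250/4+130),(360/4+215,250/4+130)],.108)))
print("slot",tool(st,w.plane([(500/4+215,238/4+130),(500/4+215,312/4+130)],.102)))
g=w.im.mean(2)[130+68:130+84,215+84:215+120].astype(int);print(g)
E
```

```text
tip [[366.4626 275.7726]
 [366.9653 324.4236]
 [375.4994 275.7493]]
flat up [[360.041  337.8633]
 [363.7949 301.5665]]
head edge top/bottom [[342.8183 320.6519]
 [348.109  285.2068]]
bow@ z.108 px380,360 right edge [[ 0.0067 -0.0038  0.1267]
 [ 0.0067 -0.0074  0.1267]]
slot [[ 0.0075  0.0187  0.1328]
 [-0.007   0.0189  0.1328]]
[[ 82  82  73  69  64  74 107 161 175 170 144  99  70  66  65  68  65  69
   67  69  69  64  66  68  66  68  66  67  64  69  66  67  68  67  68  66]
 [ 82  75  52  40  36  48 103 160 172 167 134  81  51  45  41  37  41  40
   32  37  39  35  40  36  35  35  31  40  34  34  36  32  38  35  35  35]
 [ 80  74  57  39  34  44 101 159 166 150 111  85  71  60  47  39  38  33
   34  38  32  32  36  36  34  33  33  36  31  31  33  34  33  34  37  38]
 [ 81  78  64  49  38  44 102 161 166 132  99  88  86  76  62  47  41  32
   35  34  37  26  38  34  37  37  36  37  40  33  38  33  35  34  32  38]
 [ 93  76  65  44  40  47 102 158 162 127  96  89  91  87  80  71  53  43
   37  37  33  26  35  32  26  31  36  37  37  33  31  27  37  33  26  34]
 [100  79  60  43  36  49
[... 914 characters left out ...]
 111 108 103  98  91  90  85
   85  83  82  79  80  76  77  82  82  81  81  82  83  81  84  86  83  79]
 [150 121  92  84  82  88 121 155 151 125 119 116 111 108 100  96  92  86
   85  85  82  81  79  76  79  78  80  80  84  82  78  83  84  84  82  81]
 [149 125  96  86  83  89 121 154 142 125 122 118 113 108 102  99  91  90
   89  84  84  84  78  76  77  78  77  78  83  86  84  85  82  83  85  81]
 [150 139 107  84  80  85 112 146 134 120 116 114 110 104  99  96  89  87
   84  79  78  79  74  76  72  72  71  73  78  76  78  78  79  79  79  80]
 [119 117  99  74  63  64  89 112 110  96  91  91  87  84  80  78  73  71
   68  64  67  62  62  62  61  58  61  62  56  63  67  61  65  67  63  64]]
```

Call:
{"op": "step_arm", "data": {
  "motion": [
    {"dx": 0, "dy": -0.0015, "dz": 0, "ax": 0, "ay": 0, "az": 0},
    {"dx": 0, "dy": -0.0028, "dz": 0, "ax": 0, "ay": 0, "az": 0},
    {"dx": 0, "dy": -0.0028, "dz": 0, "ax": 0, "ay": 0, "az": 0},
    {"dx": 0, "dy": -0.0028, "dz": 0, "ax": 0, "ay": 0, "az": 0}
  ]
}}

```text
time: 10.78
tcp_pos: [0.576, 0.0284, 0.2344]
ee_rot: [3.141, 0.0, 2.088]
contact_force: [-0.2, 0.6, -1.2]
grip_width: 0.0215
grasp_force: 58.7
```

Call:
{"op": "step_arm", "data": {
  "motion": [
    {"dx": 0, "dy": -0.0006, "dz": 0, "ax": 0, "ay": 0, "az": 0},
    {"dx": 0, "dy": -0.0006, "dz": 0, "ax": 0, "ay": 0, "az": 0},
    {"dx": 0, "dy": -0.0006, "dz": 0, "ax": 0, "ay": 0, "az": 0}
  ]
}}

```text
time: 11.15
tcp_pos: [0.5755, 0.0281, 0.2343]
ee_rot: [3.142, -0.0, 2.088]
contact_force: [0.4, -0.3, -0.9]
grip_width: 0.0215
grasp_force: 58.7
```

Call:
{"op": "step_arm", "data": {
  "motion": [
    {"dx": 0, "dy": -0.0005, "dz": 0, "ax": 0, "ay": 0, "az": 0},
    {"dx": 0, "dy": -0.0005, "dz": 0, "ax": 0, "ay": 0, "az": 0},
    {"dx": 0, "dy": -0.0005, "dz": 0, "ax": 0, "ay": 0, "az": 0}
  ]
}}

```text
time: 11.52
tcp_pos: [0.575, 0.0279, 0.2343]
ee_rot: [3.142, 0.0, 2.088]
contact_force: [-0.1, -0.3, -1.7]
grip_width: 0.0213
grasp_force: 58.7
```

Call:
{"op": "step_arm", "data": {
  "motion": [
    {"dx": 0, "dy": -0.0004, "dz": 0, "ax": 0, "ay": 0, "az": 0},
    {"dx": 0, "dy": -0.0004, "dz": 0, "ax": 0, "ay": 0, "az": 0},
    {"dx": 0, "dy": -0.0004, "dz": 0, "ax": 0, "ay": 0, "az": 0}
  ]
}}

```text
time: 11.9
tcp_pos: [0.5747, 0.0277, 0.2343]
ee_rot: [3.142, -0.0, 2.088]
contact_force: [-0.2, -0.6, -1.0]
grip_width: 0.0214
grasp_force: 58.7
```

Call:
{"op": "step_arm", "data": {
  "motion": [
    {"dx": 0, "dy": -0.0004, "dz": 0, "ax": 0, "ay": 0, "az": 0},
    {"dx": 0, "dy": -0.0004, "dz": 0, "ax": 0, "ay": 0, "az": 0},
    {"dx": 0, "dy": -0.0004, "dz": 0, "ax": 0, "ay": 0, "az": 0}
  ]
}}

```text
time: 12.28
tcp_pos: [0.5743, 0.0275, 0.2343]
ee_rot: [-3.142, -0.0, 2.088]
contact_force: [0.5, 0.5, -0.7]
grip_width: 0.0217
grasp_force: 58.7
```

Call:
{"op": "step_arm", "data": {
  "motion": [
    {"dx": 0, "dy": -0.0004, "dz": 0, "ax": 0, "ay": 0, "az": 0},
    {"dx": 0, "dy": -0.0004, "dz": 0, "ax": 0, "ay": 0, "az": 0},
    {"dx": 0, "dy": -0.0004, "dz": 0, "ax": 0, "ay": 0, "az": 0}
  ]
}}

```text
time: 12.65
tcp_pos: [0.5742, 0.0273, 0.2344]
ee_rot: [3.141, 0.0, 2.088]
contact_force: [1.1, 0.0, -0.5]
grip_width: 0.0214
grasp_force: 58.7
```

Call:
{"op": "step_arm", "data": {
  "motion": [
    {"dx": 0, "dy": -0.0004, "dz": 0, "ax": 0, "ay": 0, "az": 0},
    {"dx": 0, "dy": -0.0004, "dz": 0, "ax": 0, "ay": 0, "az": 0},
    {"dx": 0, "dy": -0.0004, "dz": 0, "ax": 0, "ay": 0, "az": 0}
  ]
}}

```text
time: 13.02
tcp_pos: [0.574, 0.0272, 0.2345]
ee_rot: [3.141, 0.0, 2.088]
contact_force: [2.5, 3.1, -1.5]
grip_width: 0.0214
grasp_force: 58.7
```

```bash
python3 - <<'E'
from h import *
np.set_printoptions(precision=4,suppress=True)
w=Cam("wrist","w7"); s=w.st;print(s["tcp_pos"],s["ee_rot"],s["contact_force"],s["moment"])
print("F tool",totool(s,s["contact_force"]),tool(s,[[.5614,.0207,.133]]))
print(w.im.mean(2)[188:212,260:330].astype(int)[::2, ::2])
E
```

```text
[0.574  0.0272 0.2345] [3.1406 0.0003 2.0877] [ 2.5412  3.1298 -1.4644] [ 0.4151 -0.7308 -0.0251]
F tool [1.4653 3.7547 1.4675] [[ 0.0006 -0.0143  0.1015]]
[[ 82  81  84  84  82  85  80  84  82 105 154 174 162 123 124 152 164 147
  152 162 151 134 172 177 151 110 123 175 171 114  98 100  94 101  98]
 [ 81  84  83  86  86  81  82  82  82  84  98 144 173 166 126 109  94  85
   88  94 114 142 175 173 214 214 209 177 184 213 210 207 208 207 208]
 [ 78  84  82  81  85  80  85  85  82  85  85  94 140 124  84  81  83  82
   86  82  81  93 123 150 229 230 224 177 188 227 229 230 230 231 228]
 [ 82  86  84  82  85  82  85  84  84  84  84  83  86  86  82  84  90  95
   85  85  84  83  84 138 228 229 224 179 189 228 230 229 231 229 230]
 [ 81  82  81  82  81  83  81  83  82  85  84  81  84 100 118 140 146 148
  139 119 100  84  78 100 208 221 214 176 185 217 221 220 220 219 220]
 [ 81  83  80  84  81  83  84  84  83  83  78  85 119 153 161 164 164 165
  163 160 156 120  81  80  86  83 113 175 163  84  80  82  81  81  81]
 [ 79  82  81  83  80  80  84  84  85  83  87 121 156 165 169 172 176 178
  174 172 163 157 122  84  73  73  96 168 159  46  32  33  39  32  32]
 [ 81  80  79  81  84  77  81  80  83  82 112 156 165 175 179 179 181 178
  177 177 173 162 155 114  82  85  90 119 147  41  35  34  36  33  38]
 [ 79  82  80  80  80  82  82  81  82  83 134 166 175 183 178 180 178 178
  179 179 179 175 163 145  89  98  90  87  92  53  34  35  35  32  33]
 [ 82  81  80  80  79  82  82  82  82  87 147 169 184 184 182 182 180 181
  180 177 179 179 165 153 103 104  99  90  85  75  58  38  41  40  37]
 [ 77  80  77  80  79  82  81  80  79  94 150 173 180 182 184 184 180 179
  178 178 179 177 175 158 122 110 104  95  85  84  77  71  72  74  74]
 [ 80  77  78  77  79  80  77  75  80  98 154 174 178 178 182 187 185 183
  181 179 180 181 176 156 124 117 108  94  85  85  82  79  78  79  82]]
```

Call:
{"op": "step_arm", "data": {
  "motion": [
    {"dx": 0, "dy": 0.0003, "dz": 0.001, "ax": 0, "ay": 0, "az": 0},
    {"dx": 0, "dy": 0.0003, "dz": 0.002, "ax": 0, "ay": 0, "az": 0},
    {"dx": 0, "dy": 0.0003, "dz": 0.003, "ax": 0, "ay": 0, "az": 0},
    {"dx": 0, "dy": 0.0003, "dz": 0.0045, "ax": 0, "ay": 0, "az": 0},
    {"dx": 0, "dy": 0.0003, "dz": 0.006, "ax": 0, "ay": 0, "az": 0},
    {"dx": 0, "dy": 0.0003, "dz": 0.006, "ax": 0, "ay": 0, "az": 0}
  ]
}}

```text
time: 13.82
tcp_pos: [0.574, 0.0273, 0.2282]
ee_rot: [3.141, -0.0, 2.088]
contact_force: [3.2, 1.6, -2.0]
grip_width: 0.0213
grasp_force: 58.7
```

Call:
{"op": "step_arm", "data": {
  "motion": [
    {"dx": 0, "dy": 0, "dz": 0.001, "ax": 0, "ay": 0, "az": 0},
    {"dx": 0, "dy": 0, "dz": 0.002, "ax": 0, "ay": 0, "az": 0},
    {"dx": 0, "dy": 0, "dz": 0.002, "ax": 0, "ay": 0, "az": 0}
  ]
}}

```text
time: 14.2
tcp_pos: [0.574, 0.0273, 0.2262]
ee_rot: [3.141, 0.0, 2.088]
contact_force: [3.5, 2.4, -1.8]
grip_width: 0.0212
grasp_force: 58.7
```

Call:
{"op": "step_arm", "data": {
  "motion": [
    {"dx": 0, "dy": 0, "dz": 0.001, "ax": 0, "ay": 0, "az": 0},
    {"dx": 0, "dy": 0, "dz": 0.0015, "ax": 0, "ay": 0, "az": 0},
    {"dx": 0, "dy": 0, "dz": 0.0015, "ax": 0, "ay": 0, "az": 0}
  ]
}}

```text
time: 14.58
tcp_pos: [0.574, 0.0273, 0.2248]
ee_rot: [3.141, 0.0, 2.088]
contact_force: [5.0, 2.8, 0.2]
grip_width: 0.0214
grasp_force: 58.8
```

Call:
{"op": "step_arm", "data": {
  "motion": [
    {"dx": 0, "dy": 0.0003, "dz": 0, "ax": 0, "ay": 0, "az": 0},
    {"dx": 0, "dy": 0.0003, "dz": 0.0004, "ax": 0, "ay": 0, "az": 0},
    {"dx": 0, "dy": 0.0003, "dz": 0.0004, "ax": 0, "ay": 0, "az": 0}
  ]
}}

```text
time: 14.95
tcp_pos: [0.574, 0.0274, 0.2244]
ee_rot: [-3.141, -0.0, 2.088]
contact_force: [3.2, 2.1, -1.2]
grip_width: 0.0215
grasp_force: 59.1
```

```bash
python3 - <<'E'
from h import *
np.set_printoptions(precision=4,suppress=True)
w=Cam("wrist","w8"); s=w.st;print(s["tcp_pos"],s["contact_force"],s["moment"],"F tool",totool(s,s["contact_force"]))
p=w.proj([[.5614,.0207,.133]])[0];u,v=p.astype(int);x0,y0=u-40,v-50;print(x0,y0,p)
S=np.hstack([cv2.resize(w.im[y0:y0+85,x0:x0+80],None,fx=5,fy=5,interpolation=2),cv2.resize(load("w7").im[168:168+85,250:330],None,fx=5,fy=5,interpolation=2)])
cv2.imwrite("pics/m8.png",S)
E
```

```text
[0.574  0.0274 0.2244] [ 3.1963  2.0565 -1.1709] [ 0.4911 -0.7942  0.0155] F tool [0.2077 3.7954 1.1699]
252 165 [292.8049 215.2076]
```

View pics/m8.png

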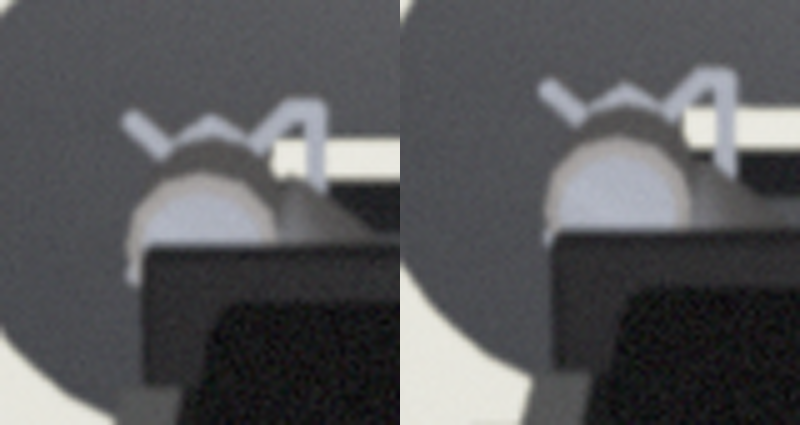

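Call:
{"op": "step_arm", "data": {
  "motion": [
    {"dx": 0, "dy": 0.0002, "dz": 0.001, "ax": 0, "ay": 0, "az": 0},
    {"dx": 0, "dy": 0.0002, "dz": 0.002, "ax": 0, "ay": 0, "az": 0},
    {"dx": 0, "dy": 0.0002, "dz": 0.002, "ax": 0, "ay": 0, "az": 0}
  ]
}}

```text
time: 15.38
tcp_pos: [0.5741, 0.0275, 0.2222]
ee_rot: [-3.141, -0.0, 2.088]
contact_force: [3.1, 1.5, -1.6]
grip_width: 0.0213
grasp_force: 59.0
```

Call:
{"op": "step_arm", "data": {
  "motion": [
    {"dx": 0, "dy": 0, "dz": 0.001, "ax": 0, "ay": 0, "az": 0},
    {"dx": 0, "dy": 0, "dz": 0.002, "ax": 0, "ay": 0, "az": 0},
    {"dx": 0, "dy": 0, "dz": 0.002, "ax": 0, "ay": 0, "az": 0}
  ]
}}

```text
time: 15.75
tcp_pos: [0.5742, 0.0274, 0.2202]
ee_rot: [-3.141, -0.0, 2.088]
contact_force: [1.8, 0.7, -0.5]
grip_width: 0.0213
grasp_force: 59.1
```

Call:
{"op": "step_arm", "data": {
  "motion": [
    {"dx": 0, "dy": 0, "dz": 0.001, "ax": 0, "ay": 0, "az": 0},
    {"dx": 0, "dy": 0, "dz": 0.002, "ax": 0, "ay": 0, "az": 0},
    {"dx": 0, "dy": 0, "dz": 0.002, "ax": 0, "ay": 0, "az": 0}
  ]
}}

```text
time: 16.12
tcp_pos: [0.5742, 0.0274, 0.2184]
ee_rot: [-3.141, 0.0, 2.088]
contact_force: [1.3, 0.7, 1.7]
grip_width: 0.0215
grasp_force: 59.4
```

Call:
{"op": "step_arm", "data": {
  "motion": [
    {"dx": 0, "dy": 0, "dz": 0.001, "ax": 0, "ay": 0, "az": 0},
    {"dx": 0, "dy": 0, "dz": 0.002, "ax": 0, "ay": 0, "az": 0},
    {"dx": 0, "dy": 0, "dz": 0.002, "ax": 0, "ay": 0, "az": 0}
  ]
}}

```text
time: 16.5
tcp_pos: [0.5742, 0.0274, 0.2163]
ee_rot: [-3.141, -0.0, 2.088]
contact_force: [0.9, 0.6, 1.9]
grip_width: 0.0214
grasp_force: 59.5
```

Call:
{"op": "step_arm", "data": {
  "motion": [
    {"dx": 0, "dy": 0, "dz": 0.001, "ax": 0, "ay": 0, "az": 0},
    {"dx": 0, "dy": 0, "dz": 0.002, "ax": 0, "ay": 0, "az": 0},
    {"dx": 0, "dy": 0, "dz": 0.002, "ax": 0, "ay": 0, "az": 0}
  ]
}}

```text
time: 16.88
tcp_pos: [0.5743, 0.0274, 0.2143]
ee_rot: [-3.142, -0.0, 2.088]
contact_force: [0.1, -1.1, 2.1]
grip_width: 0.0214
grasp_force: 59.5
```

Call:
{"op": "step_arm", "data": {
  "motion": [
    {"dx": 0, "dy": 0, "dz": 0.001, "ax": 0, "ay": 0, "az": 0},
    {"dx": 0, "dy": 0, "dz": 0.002, "ax": 0, "ay": 0, "az": 0},
    {"dx": 0, "dy": 0, "dz": 0.002, "ax": 0, "ay": 0, "az": 0}
  ]
}}

```text
time: 17.25
tcp_pos: [0.5743, 0.0275, 0.2123]
ee_rot: [-3.141, -0.0, 2.088]
contact_force: [1.5, -1.5, 3.3]
grip_width: 0.0214
grasp_force: 59.5
```

Call:
{"op": "step_arm", "data": {
  "motion": [
    {"dx": 0, "dy": 0, "dz": 0.001, "ax": 0, "ay": 0, "az": 0},
    {"dx": 0, "dy": 0, "dz": 0.002, "ax": 0, "ay": 0, "az": 0},
    {"dx": 0, "dy": 0, "dz": 0.002, "ax": 0, "ay": 0, "az": 0}
  ]
}}

```text
time: 17.62
tcp_pos: [0.5743, 0.0275, 0.2103]
ee_rot: [-3.141, -0.0, 2.088]
contact_force: [0.4, -0.4, 3.0]
grip_width: 0.0213
grasp_force: 59.5
```

Call:
{"op": "step_arm", "data": {
  "motion": [
    {"dx": 0, "dy": 0, "dz": 0.001, "ax": 0, "ay": 0, "az": 0},
    {"dx": 0, "dy": 0, "dz": 0.002, "ax": 0, "ay": 0, "az": 0},
    {"dx": 0, "dy": 0, "dz": 0.002, "ax": 0, "ay": 0, "az": 0}
  ]
}}

```text
time: 18.0
tcp_pos: [0.5743, 0.0275, 0.2083]
ee_rot: [-3.141, -0.0, 2.088]
contact_force: [0.4, -0.1, 3.0]
grip_width: 0.0212
grasp_force: 59.5
```

Call:
{"op": "step_arm", "data": {
  "motion": [
    {"dx": 0, "dy": 0, "dz": 0.001, "ax": 0, "ay": 0, "az": 0},
    {"dx": 0, "dy": 0, "dz": 0.002, "ax": 0, "ay": 0, "az": 0},
    {"dx": 0, "dy": 0, "dz": 0.002, "ax": 0, "ay": 0, "az": 0}
  ]
}}

```text
time: 18.38
tcp_pos: [0.5743, 0.0275, 0.2062]
ee_rot: [-3.141, -0.0, 2.088]
contact_force: [1.1, -1.7, 1.0]
grip_width: 0.0216
grasp_force: 59.3
```

Call:
{"op": "step_arm", "data": {
  "motion": [
    {"dx": 0, "dy": 0, "dz": 0.001, "ax": 0, "ay": 0, "az": 0},
    {"dx": 0, "dy": 0, "dz": 0.002, "ax": 0, "ay": 0, "az": 0},
    {"dx": 0, "dy": 0, "dz": 0.002, "ax": 0, "ay": 0, "az": 0}
  ]
}}

```text
time: 18.75
tcp_pos: [0.5743, 0.0275, 0.2042]
ee_rot: [-3.142, -0.0, 2.088]
contact_force: [-0.4, 0.7, 0.6]
grip_width: 0.0214
grasp_force: 59.2
```

```bash
python3 - <<'E'
from h import *
np.set_printoptions(precision=4,suppress=True,linewidth=250)
w=Cam("wrist","w9"); s=w.st;print(s["tcp_pos"],"F tool",totool(s,s["contact_force"]))
for z,pt in ((.133,[.5614,.0207,.133]),):
  p=w.proj([pt])[0];print(p)
R=rpy(s["ee_rot"]);c=np.array([.5614,.0207,0]);u=R[:,1]
# expected bow corner (outer, near camera +tool x) seated and freed by 12mm
for sh in (0,.006,.012): print(sh,w.proj([c+u*(.0161+sh)+R[:,0]*.0125+[0,0,.108]]))
u0,v0=p.astype(int);print(u0-50,v0-50);print(w.im.mean(2)[v0-50:v0+10:2,u0-20:u0+90:3].astype(int))
E
```

```text
[0.5743 0.0275 0.2042] F tool [ 0.8076  0.0433 -0.5712]
[290.0602 225.6602]
0 [[317.4084 194.4145]]
0.006 [[326.7119 194.3912]]
0.012 [[336.0153 194.3679]]
240 175
[[ 86  87  84 ... 230 229 229]
 [ 83  86  84 ... 229 229 229]
 [ 85  85  84 ... 229 229 229]
 ...
 [ 75  89 162 ... 229 227 225]
 [ 76  80 155 ... 226 227 227]
 [ 75  77 123 ... 226 227 227]]
```

```bash
python3 - <<'E'
from h import *
w=load("w9");g=w.im.astype(int)
for r in range(184,216,3): print(r," ".join(f"{x:3d}" for x in g[r,276:350:2].mean(1).astype(int)))
E
```

```text
184  83  83  82  86  84  86  83  84  85  85  83  86  84  84  84  85  84  86  86  86  86  88  86  90  84  89  88  86  87  90  90  88  89  88  89 120 223
187  84  81  85  87  82  84  86  85  84  86  86  86  84  87  83  85  85  85  85  86  88  85  86  89  85  87  88  88  86  89  87  91  85  86  88  91 190
190  79  82  81  85  80  85  84  84  82  86  86  83  85  86  84  86  84  87  88  86 101 108 107 111  97  87  87  86  85  84  85  89  88  87  87  87 125
193  82  80 118 173 160  99  82  84  81  85  88 104 112  85  84  86  84  87 103 155 179 180 183 179 165  89  84  89  87  86  86  87  88  90  87  85  90
196  82  84 105 167 176 170 127  84  95 127 162 177 177 169 126  91  90 128 170 176 163 120 147 175 165  87  86  88  83  82  85  86  87  83  87  86  86
199  78  81  81  85 140 168 164 134 135 162 166 148 138 169 174 171 162 174 174 135 108 101 132 178 166 108 104 105 105 105 105 106 108 102 104 104 104
202  79  82  75  49  75  88  83  82  84  82  88  84  82  91 143 182 178 152 111 169 217 221 156 176 188 223 226 225 227 226 225 226 227 227 227 226 227
205  82  82  81  81  80  81  82  82  83  81  84  83  82  81 126 222 151  98  96  85 100 169 150 176 189 226 228 228 228 228 228 228 228 229 227 228 228
208  83  76  80  84  88 102 113 115 100  89  84  85  82  78  83  93 102 111  99  92  84  82  95 139 160  98  92  92  92  90  90  87  91  89  89  94 209
211  83  87 123 155 160 161 161 162 162 157 153 139  91  81  81  77 112 118 108  99  90  82  83  78  79  57  37  38  30  34  26  36  31  33  32  30 136
214 104 148 136  83  74  77  75  79  76  73  74  74  68  44  38  40  56  57  52  50  48  50  42  40  45  41  32  28  30  30  23  32  30  30  28  26  46
```

Call:
{"op": "step_arm", "data": {
  "motion": [
    {"dx": 0, "dy": 0, "dz": 0.001, "ax": 0, "ay": 0, "az": 0},
    {"dx": 0, "dy": 0, "dz": 0.002, "ax": 0, "ay": 0, "az": 0},
    {"dx": 0, "dy": 0, "dz": 0.002, "ax": 0, "ay": 0, "az": 0}
  ]
}}

```text
time: 19.18
tcp_pos: [0.5742, 0.0275, 0.2022]
ee_rot: [-3.141, -0.0, 2.088]
contact_force: [0.9, -0.9, 0.9]
grip_width: 0.0214
grasp_force: 59.1
```

Call:
{"op": "step_arm", "data": {
  "motion": [
    {"dx": 0, "dy": 0, "dz": 0.001, "ax": 0, "ay": 0, "az": 0},
    {"dx": 0, "dy": 0, "dz": 0.002, "ax": 0, "ay": 0, "az": 0},
    {"dx": 0, "dy": 0, "dz": 0.002, "ax": 0, "ay": 0, "az": 0}
  ]
}}

```text
time: 19.55
tcp_pos: [0.5743, 0.0275, 0.2002]
ee_rot: [-3.141, -0.0, 2.088]
contact_force: [0.3, 0.7, -0.8]
grip_width: 0.0214
grasp_force: 59.0
```

```bash
python3 - <<'E'
from h import *
w=Cam("wrist","w10"); s=w.st;print(s["tcp_pos"],"F tool",totool(s,s["contact_force"]))
R=rpy(s["ee_rot"]);c=np.array([.5614,.0207,0]);u=R[:,1]
for sh in (0,.006,.012): print(sh,w.proj([c+u*(.0161+sh)+R[:,0]*.0125+[0,0,.108]]))
g=w.im.astype(int)
for r in range(180,226,3): print(r," ".join(f"{x:3d}" for x in g[r,276:350:2].mean(1).astype(int)))
E
```

```text
[0.57425149 0.02751895 0.20015914] F tool [0.41981411 0.58821835 0.81419037]
0 [[317.45734904 196.03338662]]
0.006 [[326.92384334 196.00963296]]
0.012 [[336.39014334 195.98587978]]
180  85  87  85  83  85  84  86  82  85  86  86  86  86  87  87  88  85  88  90  87  87  91  88  89  89  88  90  89  91  86  92  89  92  85  79 215 230
183  83  84  86  84  84  84  85  87  85  86  87  85  82  85  84  84  87  86  88  85  85  87  86  88  86  89  87  90  89  91  86  90  90  89  84 139 228
186  84  83  83  85  85  86  85  84  86  86  85  84  84  86  89  86  85  87  89  85  84  83  86  84  85  87  86  84  86  88  89  89  84  89  88  98 212
189  83  85  83  81  86  83  83  81  84  83  84  81  85  83  85  85  86  87  85  86  84  87  82  85  85  84  88  86  84  88  90  85  85  87  89  88 145
192  83  83  86  86  90  82  81  83  86  82  86  84  84  85  83  86  84  83  84  88  85 103 129 130 141 132  90  86  85  83  85  86  86  87  86  85  97
195  82  81  83 123 175 167 106  81  81  81  84  88 111 131  98  82  81  83  82  97 151 176 179 182 178 179 118  87  87  84  83  88  84  86  86  83  89
198  79
[... 812 characters left out ...]
  62  58  84  90  85  76  72  63  66  59  62  73  70  27  27  26  33  32  27  26  30  33  75
216 118 153  95  39  36  42  39  35  36  40  35  30  39  37  34  31  42  34  35  40  35  32  37  36  36  39  35  34  34  37  36  40  38  40  40  39  39
219 161 163  80  43  46  49  45  48  44  47  46  45  42  45  45  47  48  47  49  48  45  45  46  51  49  48  45  47  49  44  45  49  42  46  48  50  47
222 170 182 103  40  45  47  47  45  50  48  47  43  46  47  50  46  43  45  43  48  45  49  49  50  47  50  45  49  52  52  48  51  48  44  46  43  43
225 174 179 100  43  46  45  42  43  44  49  42  37  32  35  36  32  36  37  35  32  35  35  36  31  35  32  32  33  35  32  43  44  42  47  53  46  44
```

Call:
{"op": "step_arm", "data": {
  "motion": [
    {"dx": 0, "dy": 0, "dz": 0.001, "ax": 0, "ay": 0, "az": 0},
    {"dx": 0, "dy": 0, "dz": 0.002, "ax": 0, "ay": 0, "az": 0},
    {"dx": 0, "dy": 0, "dz": 0.002, "ax": 0, "ay": 0, "az": 0}
  ]
}}

```text
time: 19.98
tcp_pos: [0.5743, 0.0275, 0.1983]
ee_rot: [-3.142, -0.0, 2.088]
contact_force: [-0.3, -0.3, -0.8]
grip_width: 0.0209
grasp_force: 59.0
```

Call:
{"op": "step_arm", "data": {
  "motion": [
    {"dx": 0, "dy": 0, "dz": 0.001, "ax": 0, "ay": 0, "az": 0},
    {"dx": 0, "dy": 0, "dz": 0.002, "ax": 0, "ay": 0, "az": 0},
    {"dx": 0, "dy": 0, "dz": 0.002, "ax": 0, "ay": 0, "az": 0}
  ]
}}

```text
time: 20.35
tcp_pos: [0.5743, 0.0275, 0.1963]
ee_rot: [-3.141, -0.0, 2.088]
contact_force: [0.3, 0.5, -1.4]
grip_width: 0.0214
grasp_force: 59.0
```

```bash
python3 - <<'E'
from h import *
w=Cam("wrist","w11"); s=w.st;print(s["tcp_pos"],"F tool",totool(s,s["contact_force"]))
R=rpy(s["ee_rot"]);c=np.array([.5614,.0207,0]);u=R[:,1]
for sh in (0,.006,.012): print(sh,w.proj([c+u*(.0161+sh)+R[:,0]*.0125+[0,0,.108]]))
g=w.im.astype(int)
for r in range(190,216,3): print(r," ".join(f"{x:3d}" for x in g[r,276:350:2].mean(1).astype(int)))
E
```

```text
[0.57425802 0.02747846 0.19627095] F tool [0.26618739 0.50674239 1.36982537]
0 [[317.50975819 197.51090087]]
0.006 [[327.14120862 197.48671739]]
0.012 [[336.77245808 197.46253442]]
190  82  84  83  85  82  86  87  83  82  83  82  83  86  84  81  84  83  83  87  86  89  83  84  86  84  88  84  86  84  88  87  88  90  87  89  90 116
193  83  83  80  85  82  81  85  83  82  85  80  85  85  83  85  86  87  87  85  83  85  88  83  86  86  94 112 116 116 113  89  87  86  85  88  89  88
196  83  79  80  82  82  83  82  82  90  87  84  82  82  82  85  82  82  84  86  82  86  84  83  87 118 174 181 184 180 177 139  86  83  88  86  86  88
199  81  81  82  81  83  81  82 114 175 171 128  89  82  83  84  96 146 176 159 117  90  84  87 134 171 173 146 115 167 177 138  84  85  84  86  85  84
202  82  81  78  78  81  80  80  88 144 168 171 158 107  99 147 172 179 173 174 174 168 140 154 176 176 132 106 103 160 176 144 106 104 106 105 105 102
205  81  80  45  62  79  80  85  83  83  85  91 104 150 174 176 183 145 103 108 135 170 180 182 190 225 227 226 217 169 177 206 224 224 226 226 226 225
208  81  81  73  80  81  83  82  82  83  83  82  83  85 109 167 222 141 110 102  94  90 108 120 172 222 228 229 220 173 177 208 228 227 228 228 228 227
211  76  78  83  81  82  87  91  85  82  81  82  81  84  80  90  86 114 116 107 100  89  84  80  78  89  91  82  84 157 176 128  80  79  80  84  80 142
214  81  96  91  46  53  63  68  63  51  48  43  42  39  44  40  42  51  54  53  52  49  43  40  46  36  38  31  36  74  82  57  23  24  33  36  27  42
```

Call:
{"op": "step_arm", "data": {
  "motion": [
    {"dx": 0, "dy": 0.0003, "dz": -0.01, "ax": 0, "ay": 0, "az": 0},
    {"dx": 0, "dy": 0.0003, "dz": -0.03, "ax": 0, "ay": 0, "az": 0},
    {"dx": 0, "dy": 0.0003, "dz": -0.055, "ax": 0, "ay": 0, "az": 0},
    {"dx": 0, "dy": 0.0003, "dz": -0.08, "ax": 0, "ay": 0, "az": 0},
    {"dx": 0.01, "dy": 0.002, "dz": -0.1, "ax": 0, "ay": 0, "az": 0.16},
    {"dx": 0.05, "dy": 0.008, "dz": -0.106, "ax": 0, "ay": 0, "az": 0.34},
    {"dx": 0.1, "dy": 0.016, "dz": -0.106, "ax": 0, "ay": 0, "az": 0.52},
    {"dx": 0.15, "dy": 0.024, "dz": -0.106, "ax": 0, "ay": 0, "az": 0.7}
  ]
}}

```text
time: 21.4
tcp_pos: [0.5204, 0.1707, 0.3034]
ee_rot: [3.141, -0.0, 1.381]
contact_force: [-0.4, -0.4, -0.1]
grip_width: 0.0213
grasp_force: 59.2
```

```bash
python3 - <<'E'
from h import *
s=env.get_state();print(s["tcp_pos"],s["ee_rot"],s["contact_force"],s["grip_width"])
print(totool(s,np.array([.4722,.2995,.302])-s["tcp_pos"]),"az",s["ee_rot"][2]-.196)
E
```

```text
[0.52042369 0.17073695 0.30339128] [ 3.14085318e+00 -1.95707402e-04  1.38114721e+00] [-0.38981035 -0.37470363 -0.06850063] 0.02127407177341656
[ 0.11736326 -0.07163377  0.00136128] az 1.1851472121656406
```

Call:
{"op": "step_arm", "data": {
  "motion": [
    {"dx": 0.025, "dy": -0.015, "dz": 0, "ax": 0, "ay": 0, "az": 0.17},
    {"dx": 0.05, "dy": -0.03, "dz": 0, "ax": 0, "ay": 0, "az": 0.34},
    {"dx": 0.075, "dy": -0.045, "dz": 0, "ax": 0, "ay": 0, "az": 0.51},
    {"dx": 0.095, "dy": -0.058, "dz": 0, "ax": 0, "ay": 0, "az": 0.68},
    {"dx": 0.11, "dy": -0.067, "dz": 0, "ax": 0, "ay": 0, "az": 0.85},
    {"dx": 0.1174, "dy": -0.0716, "dz": 0, "ax": 0, "ay": 0, "az": 1.02},
    {"dx": 0.1174, "dy": -0.0716, "dz": 0, "ax": 0, "ay": 0, "az": 1.185},
    {"dx": 0.1174, "dy": -0.0716, "dz": 0, "ax": 0, "ay": 0, "az": 1.185}
  ]
}}

```text
time: 22.4
tcp_pos: [0.4718, 0.2982, 0.303]
ee_rot: [3.141, -0.0, 0.205]
contact_force: [0.1, -0.3, -1.1]
grip_width: 0.0213
grasp_force: 59.2
```

```bash
python3 - <<'E'
from h import *
s=env.get_state();print(s["tcp_pos"],s["ee_rot"],s["contact_force"],s["grip_width"])
print(totool(s,np.array([.4722,.2995,.1316])-s["tcp_pos"]),"az",s["ee_rot"][2]-.196)
E
```

```text
[0.47183689 0.29820812 0.30297056] [ 3.14146708e+00 -1.48532982e-04  2.04599705e-01] [ 0.05144808 -0.32607224 -1.14275048] 0.02129704691796999
[ 0.00059256 -0.00121268  0.1713705 ] az 0.008599704533956698
```

Call:
{"op": "step_arm", "data": {
  "motion": [
    {"dx": 0.0006, "dy": -0.0012, "dz": 0.03, "ax": 0, "ay": 0, "az": 0.0086},
    {"dx": 0.0006, "dy": -0.0012, "dz": 0.065, "ax": 0, "ay": 0, "az": 0.0086},
    {"dx": 0.0006, "dy": -0.0012, "dz": 0.095, "ax": 0, "ay": 0, "az": 0.0086},
    {"dx": 0.0006, "dy": -0.0012, "dz": 0.125, "ax": 0, "ay": 0, "az": 0.0086},
    {"dx": 0.0006, "dy": -0.0012, "dz": 0.15, "ax": 0, "ay": 0, "az": 0.0086},
    {"dx": 0.0006, "dy": -0.0012, "dz": 0.164, "ax": 0, "ay": 0, "az": 0.0086},
    {"dx": 0.0006, "dy": -0.0012, "dz": 0.17, "ax": 0, "ay": 0, "az": 0.0086},
    {"dx": 0.0006, "dy": -0.0012, "dz": 0.17, "ax": 0, "ay": 0, "az": 0.0086}
  ]
}}

```text
time: 23.4
tcp_pos: [0.4726, 0.2996, 0.1327]
ee_rot: [-3.142, -0.0, 0.195]
contact_force: [-0.3, -0.1, -0.6]
grip_width: 0.0213
grasp_force: 59.2
```

Call:
{"op": "step_arm", "data": {
  "motion": [
    {"dx": 0, "dy": 0, "dz": 0, "ax": 0, "ay": 0, "az": 0},
    {"dx": 0, "dy": 0, "dz": 0, "ax": 0, "ay": 0, "az": 0}
  ]
}}

```text
time: 23.65
tcp_pos: [0.4728, 0.2998, 0.1332]
ee_rot: [-3.141, -0.001, 0.194]
contact_force: [-0.8, -0.1, -0.8]
grip_width: 0.0216
grasp_force: 59.2
```

Call:
{"op": "step_arm", "data": {
  "motion": [
    {"dx": 0, "dy": 0, "dz": 0.001, "ax": 0, "ay": 0, "az": 0},
    {"dx": 0, "dy": 0, "dz": 0.0013, "ax": 0, "ay": 0, "az": 0},
    {"dx": 0, "dy": 0, "dz": 0.0013, "ax": 0, "ay": 0, "az": 0}
  ]
}}

```text
time: 24.02
tcp_pos: [0.4725, 0.2996, 0.1316]
ee_rot: [-3.141, -0.0, 0.194]
contact_force: [-1.9, -0.1, 4.2]
grip_width: 0.0213
grasp_force: 60.0
```

Call:
{"op": "step_arm", "data": {
  "motion": [
    {"dx": 0, "dy": 0, "dz": 0, "ax": 0, "ay": 0, "az": 0},
    {"dx": 0, "dy": 0, "dz": 0, "ax": 0, "ay": 0, "az": 0},
    {"dx": 0, "dy": 0, "dz": 0, "ax": 0, "ay": 0, "az": 0},
    {"dx": 0, "dy": 0, "dz": 0, "ax": 0, "ay": 0, "az": 0},
    {"dx": 0, "dy": 0, "dz": -0.01, "ax": 0, "ay": 0, "az": 0},
    {"dx": 0, "dy": 0, "dz": -0.04, "ax": 0, "ay": 0, "az": 0},
    {"dx": 0, "dy": 0, "dz": -0.09, "ax": 0, "ay": 0, "az": 0},
    {"dx": 0, "dy": 0, "dz": -0.14, "ax": 0, "ay": 0, "az": 0}
  ],
  "claw": 1
}}

```text
time: 25.02
tcp_pos: [0.4722, 0.2994, 0.2731]
ee_rot: [3.142, 0.0, 0.194]
contact_force: [1.1, 0.4, 0.2]
grip_width: 0.0852
grasp_force: 0.0
```

```bash
python3 - <<'E'
from h import *
s=env.get_state();print(s["tcp_pos"],s["ee_rot"],s["contact_force"],s["grip_width"],s["joints"])
E
```

```text
[0.47217706 0.29936654 0.27308716] [3.14158291e+00 1.64657634e-05 1.94189081e-01] [1.06631834 0.35641349 0.15430562] 0.08517022453331931 [ 5.43769772e-01  3.03693648e-01  1.75980677e+00 -3.98514210e-06
  1.07811105e+00  1.92037890e+00]
```

Call:
{"op": "step_arm", "data": {
  "motion": [
    {"dx": 0.006, "dy": 0.03, "dz": 0, "ax": 0, "ay": 0, "az": 0},
    {"dx": 0.015, "dy": 0.08, "dz": 0, "ax": 0, "ay": 0, "az": -0.06},
    {"dx": 0.026, "dy": 0.13, "dz": 0, "ax": 0, "ay": 0, "az": -0.13},
    {"dx": 0.038, "dy": 0.18, "dz": 0, "ax": 0, "ay": 0, "az": -0.2},
    {"dx": 0.05, "dy": 0.23, "dz": 0, "ax": 0, "ay": 0, "az": -0.27},
    {"dx": 0.0622, "dy": 0.2812, "dz": 0, "ax": 0, "ay": 0, "az": -0.323},
    {"dx": 0.0622, "dy": 0.2812, "dz": 0, "ax": 0, "ay": 0, "az": -0.323},
    {"dx": 0.0622, "dy": 0.2812, "dz": 0, "ax": 0, "ay": 0, "az": -0.323}
  ]
}}

```text
time: 26.02
tcp_pos: [0.5874, 0.0357, 0.2714]
ee_rot: [-3.141, -0.0, 0.516]
contact_force: [-0.2, -0.3, 0.2]
grip_width: 0.0853
grasp_force: 0.0
```

```bash
python3 - <<'E'
from h import *
np.set_printoptions(precision=4,suppress=True)
w=Cam("wrist","w12"); s=w.st;print(s["tcp_pos"],s["ee_rot"])
p=w.proj([[.5614,.0207,.133],[.5875-.0030,.0355-.002,.108]]);print(p)
u,v=p[0].astype(int);u2,v2=p[1].astype(int)
x0,y0=u2-60,max(0,v2-60);print(x0,y0)
c=w.im[y0:y0+120,x0:x0+120]
A=cv2.resize(c,None,fx=4.5,fy=4.5,interpolation=2)
cv2.imwrite("pics/m12.png",A)
k=load("w11");print("bow outer in w11",k.plane([(336.8,200)],.108))
E
```

```text
[0.5874 0.0357 0.2714] [-3.1413 -0.      0.516 ]
[[317.857  234.5345]
 [318.0343 194.6584]]
258 134
bow outer in w11 [[0.5805 0.0441 0.108 ]]
```

View pics/m12.png

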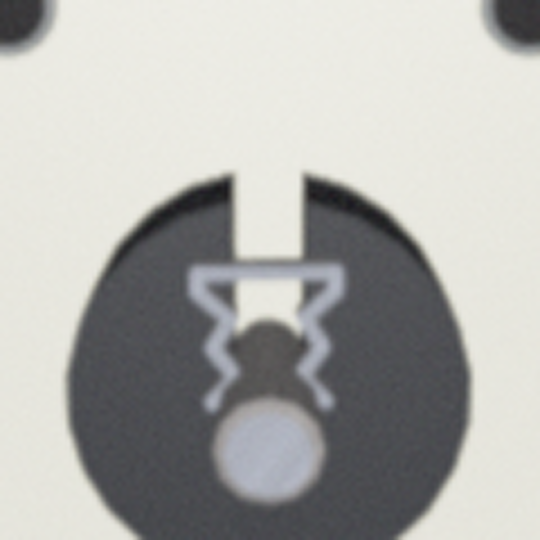

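```bash
python3 - <<'E'
from h import *
np.set_printoptions(precision=4,suppress=True)
w=load("w12"); s=env.get_state(); q=lambda x,y:(x/4.5+258,y/4.5+134)
print("bow corners",tool(s,w.plane([q(188,263),q(346,263),q(188,295),q(346,295)],.108)))
P=w.plane([q(188,263),q(346,263)],.108);print(P)
print("spindle",tool(s,w.plane([q(269,450)],.133)))
# dish from scene view: two views
sc=Cam("scene","sc12"); sd=Cam("side","sd12")
for c,n,z in ((sc,"sc",.024),(sd,"sd",.024)):
    p=c.proj([[.4873,-.294,.02]])[0];u,v=p.astype(int);print(n,p)
    g=cv2.cvtColor(c.im[v-22:v+22,u-32:u+32],cv2.COLOR_BGR2GRAY); m=(g>90).astype(np.uint8)
    cs,_=cv2.findContours(m,cv2.RETR_EXTERNAL,cv2.CHAIN_APPROX_NONE)
    for k in sorted(cs,key=cv2.contourArea)[-3:]:
        if len(k)>8:
            h=cv2.convexHull(k);e=cv2.fitEllipse(h if len(h)>5 else k);x,y,W,H=cv2.boundingRect(k);print(cv2.contourArea(k),"bbox",x+u-32,y+v-22,W,H,"ell",np.array(e[0])+[u-32,v-22],e[1],"rim ctr",c.plane(np.array(e[0])+[u-32,v-22],.016))
E
```

```text
bow corners [[-0.0017 -0.0143  0.1634]
 [-0.0018  0.0153  0.1633]
 [-0.0079 -0.0144  0.1634]
 [-0.008   0.0154  0.1633]]
[[0.5786 0.0479 0.108 ]
 [0.5932 0.0221 0.108 ]]
spindle [[-0.0297  0.0007  0.1384]]
sc [243.0032 204.0109]
145.0 bbox 211 182 16 16 ell [217.1199 188.2304] (14.7763032913208, 20.29970932006836) rim ctr [[ 0.4734 -0.4369  0.016 ]]
507.0 bbox 228 192 30 24 ell [242.434  202.8399] (23.40093994140625, 30.028207778930664) rim ctr [[ 0.4807 -0.3033  0.016 ]]
sd [335.4486 176.    ]
131.5 bbox 313 153 16 11 ell [320.3317 155.8229] (15.270427703857422, 16.199588775634766) rim ctr [[ 0.6071 -0.4505  0.016 ]]
222.5 bbox 341 155 23 12 ell [352.817  160.5081] (12.254626274108887, 30.62934684753418) rim ctr [[ 0.4694 -0.4505  0.016 ]]
420.5 bbox 324 167 30 19 ell [338.3825 175.9416] (19.324140548706055, 30.157634735107422) rim ctr [[ 0.4798 -0.3054  0.016 ]]
```

Call:
{"op": "step_arm", "data": {
  "motion": [
    {"dx": 0.002, "dy": 0.0005, "dz": 0.03, "ax": 0, "ay": 0, "az": 0},
    {"dx": 0.002, "dy": 0.0005, "dz": 0.06, "ax": 0, "ay": 0, "az": 0},
    {"dx": 0.002, "dy": 0.0005, "dz": 0.09, "ax": 0, "ay": 0, "az": 0},
    {"dx": 0.002, "dy": 0.0005, "dz": 0.115, "ax": 0, "ay": 0, "az": 0},
    {"dx": 0.002, "dy": 0.0005, "dz": 0.13, "ax": 0, "ay": 0, "az": 0},
    {"dx": 0.002, "dy": 0.0005, "dz": 0.14, "ax": 0, "ay": 0, "az": 0},
    {"dx": 0.002, "dy": 0.0005, "dz": 0.143, "ax": 0, "ay": 0, "az": 0},
    {"dx": 0.002, "dy": 0.0005, "dz": 0.143, "ax": 0, "ay": 0, "az": 0}
  ],
  "claw": -0.12,
  "squeeze": 20
}}

```text
time: 27.18
tcp_pos: [0.59, 0.0362, 0.1286]
ee_rot: [3.141, -0.001, 0.517]
contact_force: [-0.6, 0.3, -0.2]
grip_width: 0.0376
grasp_force: 0.0
```

Call:
{"op": "step_arm", "data": {
  "motion": [
    {"dx": 0, "dy": 0, "dz": 0.001, "ax": 0, "ay": 0, "az": 0},
    {"dx": 0, "dy": 0, "dz": 0.0015, "ax": 0, "ay": 0, "az": 0},
    {"dx": 0, "dy": 0, "dz": 0.0015, "ax": 0, "ay": 0, "az": 0}
  ]
}}

```text
time: 27.55
tcp_pos: [0.5897, 0.0361, 0.1268]
ee_rot: [3.141, -0.0, 0.517]
contact_force: [0.4, -0.2, -0.1]
grip_width: 0.0376
grasp_force: 0.0
```

Call:
{"op": "step_arm", "data": {
  "motion": [
    {"dx": 0, "dy": 0, "dz": 0.001, "ax": 0, "ay": 0, "az": 0},
    {"dx": 0, "dy": 0, "dz": 0.001, "ax": 0, "ay": 0, "az": 0},
    {"dx": 0, "dy": 0, "dz": 0.001, "ax": 0, "ay": 0, "az": 0}
  ]
}}

```text
time: 27.92
tcp_pos: [0.5896, 0.0361, 0.1256]
ee_rot: [-3.142, 0.0, 0.517]
contact_force: [0.1, -1.1, -0.6]
grip_width: 0.0376
grasp_force: 0.0
```

Call:
{"op": "step_arm", "data": {
  "motion": [
    {"dx": 0, "dy": 0, "dz": 0.001, "ax": 0, "ay": 0, "az": 0},
    {"dx": 0, "dy": 0, "dz": 0.001, "ax": 0, "ay": 0, "az": 0}
  ]
}}

```text
time: 28.18
tcp_pos: [0.5895, 0.0361, 0.1245]
ee_rot: [-3.141, 0.0, 0.517]
contact_force: [0.1, 0.6, -0.2]
grip_width: 0.0373
grasp_force: 0.0
```

Call:
{"op": "step_arm", "data": {
  "motion": [
    {"dx": 0, "dy": 0, "dz": 0.001, "ax": 0, "ay": 0, "az": 0},
    {"dx": 0, "dy": 0, "dz": 0.001, "ax": 0, "ay": 0, "az": 0}
  ]
}}

```text
time: 28.42
tcp_pos: [0.5896, 0.0361, 0.1235]
ee_rot: [-3.142, 0.0, 0.517]
contact_force: [0.4, -0.2, 0.2]
grip_width: 0.0378
grasp_force: 0.0
```

Call:
{"op": "step_arm", "data": {
  "motion": [
    {"dx": 0, "dy": 0, "dz": 0.0007, "ax": 0, "ay": 0, "az": 0},
    {"dx": 0, "dy": 0, "dz": 0.0007, "ax": 0, "ay": 0, "az": 0}
  ]
}}

```text
time: 28.68
tcp_pos: [0.5897, 0.0362, 0.1229]
ee_rot: [3.142, -0.0, 0.517]
contact_force: [-0.6, 0.1, -0.2]
grip_width: 0.0376
grasp_force: 0.0
```

Call:
{"op": "step_arm", "data": {
  "motion": [
    {"dx": 0, "dy": 0, "dz": 0.0009, "ax": 0, "ay": 0, "az": 0},
    {"dx": 0, "dy": 0, "dz": 0.0009, "ax": 0, "ay": 0, "az": 0}
  ]
}}

```text
time: 28.92
tcp_pos: [0.5898, 0.0361, 0.1225]
ee_rot: [3.141, -0.0, 0.517]
contact_force: [-1.1, -0.3, 5.5]
grip_width: 0.0377
grasp_force: 2.6
```

Call:
{"op": "step_arm", "data": {
  "motion": [
    {"dx": 0, "dy": 0, "dz": 0, "ax": 0, "ay": 0, "az": 0},
    {"dx": 0, "dy": 0, "dz": 0, "ax": 0, "ay": 0, "az": 0},
    {"dx": 0, "dy": 0, "dz": 0, "ax": 0, "ay": 0, "az": 0},
    {"dx": 0, "dy": 0, "dz": 0, "ax": 0, "ay": 0, "az": 0}
  ],
  "claw": -0.4,
  "squeeze": 25
}}

```text
time: 29.42
tcp_pos: [0.5904, 0.0365, 0.1229]
ee_rot: [3.141, -0.002, 0.517]
contact_force: [-0.5, 1.3, 6.1]
grip_width: 0.0276
grasp_force: 25.0
```

Call:
{"op": "step_arm", "data": {
  "motion": [
    {"dx": 0, "dy": 0, "dz": -0.0012, "ax": 0, "ay": 0, "az": 0},
    {"dx": 0.002, "dy": 0, "dz": -0.0012, "ax": 0, "ay": 0, "az": 0},
    {"dx": 0.006, "dy": 0, "dz": -0.0012, "ax": 0, "ay": 0, "az": 0},
    {"dx": 0.011, "dy": 0, "dz": -0.0012, "ax": 0, "ay": 0, "az": 0},
    {"dx": 0.016, "dy": 0, "dz": -0.0012, "ax": 0, "ay": 0, "az": 0},
    {"dx": 0.019, "dy": 0, "dz": -0.0012, "ax": 0, "ay": 0, "az": 0},
    {"dx": 0.019, "dy": 0, "dz": -0.0012, "ax": 0, "ay": 0, "az": 0}
  ]
}}

```text
time: 30.3
tcp_pos: [0.6062, 0.0457, 0.123]
ee_rot: [-3.142, 0.0, 0.517]
contact_force: [-0.2, -0.2, 0.1]
grip_width: 0.0265
grasp_force: 24.6
```

```bash
python3 - <<'E'
from h import *
np.set_printoptions(precision=4,suppress=True)
w=Cam("wrist","w13"); s=w.st;print(s["tcp_pos"],s["ee_rot"],s["contact_force"],s["grip_width"],s["grasp_force"])
# expected clip leg ends etc: view strip on TCP axis
R=rpy(s["ee_rot"]);P=lambda *a:w.proj([s["tcp_pos"]+R@np.array(x) for x in a])
print(P((-.004,0,.019),(-.004,.0145,.016),(-.004,-.0145,.016),(-.029,0,.019)))
u,v=P((-.004,0,.017))[0].astype(int)
for r in range(v-24,min(400,v+40),4): print(r," ".join(f"{x:3d}" for x in w.im[r,u-80:u+80:4].mean(1).astype(int)))
E
```

```text
[0.6062 0.0457 0.123 ] [-3.1415  0.0002  0.5174] [-0.2413 -0.2245  0.0862] 0.026533961387827484 24.594737150762853
[[318.1468 275.1972]
 [351.5129 278.3601]
 [284.8453 278.4969]
 [318.2064 324.3151]]
253 227 226 226 226 227 190 176 165  88  90  87  28  98 228 229 229 227 228 230 229 230 229 230 229 228 228 227 184  26  70  89  87 132 178 180 227 226 225 226 224
257 224 225 226 224 123  35  27  82  93  90  74  29  73 227 229 227 228 230 229 229 229 228 228 228 229 227 228 158  26  38  89  91  90  29  34  75 221 226 226 225
261 226 225 225 159  31  29  31  92  92  89  49  25  72 228 223 188 111 228 229 228 228 229 229 148 169 220 226 157  19  26  88  90  92  47  33  27  97 226 225 224
265 224 225 226  69  42  47  58  91  93  90  29  15  47  76  36  36  43 228 228 229 229 228 228 131  40  39  61  72  21  24  85  91  90  83  48  48  44 221 225 225
269 224 224 211  54  53  52  87  90  88  90  28  22  26  40  35  36  40 228 229 227 227 228 227 121  38  37  36  28  20  30  71  90  90  91  53  55  52 144 224 224
273 225 224  85  31  35  32  90  90  90  71  25  19  24  36  39  31  36 227 227 
[... 1023 characters left out ...]
  18  61  32  32  27  31  34  32  30  27  34
301  30  34  32  33  38  32  30  29  31  56  41  22  68  72 144 179 175 225 225 226 226 226 226 164 180 170  83  72  30  34  59  27  34  35  34  25  28  27  33  32
305  33  31  27  34  30  30  30  22  25  55  48  27  72  76 105 178 163 224 226 226 226 226 226 156 176 128  74  72  34  33  62  31  31  29  30  32  29  27  35  31
309  35  36  27  33  36  32  28  29  26  53  44  20  67  78 175 177  55 224 225 225 225 225 225  70 174 179  86  70  37  32  58  28  33  31  34  27  32  31  33  34
313  29  23  33  29  28  29  30  32  30  59  54  36  72 159 181 113  78 225 165 103 100 143 222  88 102 181 167  69  55  36  63  33  31  31  30  31  24  27  31  29
```

Call:
{"op": "step_arm", "data": {
  "motion": [
    {"dx": 0, "dy": 0, "dz": -0.01, "ax": 0, "ay": 0, "az": 0},
    {"dx": 0, "dy": 0, "dz": -0.035, "ax": 0, "ay": 0, "az": 0},
    {"dx": 0, "dy": 0, "dz": -0.07, "ax": 0, "ay": 0, "az": 0},
    {"dx": 0, "dy": 0, "dz": -0.1, "ax": 0, "ay": 0, "az": 0},
    {"dx": -0.02, "dy": 0.018, "dz": -0.1, "ax": 0, "ay": 0, "az": 0},
    {"dx": -0.05, "dy": 0.044, "dz": -0.1, "ax": 0, "ay": 0, "az": 0},
    {"dx": -0.08, "dy": 0.07, "dz": -0.1, "ax": 0, "ay": 0, "az": 0},
    {"dx": -0.11, "dy": 0.096, "dz": -0.1, "ax": 0, "ay": 0, "az": 0}
  ]
}}

```text
time: 31.35
tcp_pos: [0.5575, -0.0934, 0.224]
ee_rot: [3.141, -0.001, 0.517]
contact_force: [-0.5, 0.4, -0.4]
grip_width: 0.0264
grasp_force: 24.6
```

```bash
python3 - <<'E'
from h import *
s=env.get_state();print(s["tcp_pos"],s["ee_rot"],s["contact_force"],s["grip_width"],s["grasp_force"])
print(totool(s,np.array([.4887,-.2991,.18])-s["tcp_pos"]))
E
```

```text
[ 0.55754331 -0.09338388  0.22402838] [ 3.14099503e+00 -6.36875450e-04  5.17449917e-01] [-0.45878481  0.4282289  -0.35170428] 0.026423537244015624 24.641285328831373
[-0.16161926  0.14470379  0.04401195]
```

Call:
{"op": "step_arm", "data": {
  "motion": [
    {"dx": -0.03, "dy": 0.027, "dz": 0.005, "ax": 0, "ay": 0, "az": 0},
    {"dx": -0.065, "dy": 0.058, "dz": 0.012, "ax": 0, "ay": 0, "az": 0},
    {"dx": -0.1, "dy": 0.09, "dz": 0.022, "ax": 0, "ay": 0, "az": 0},
    {"dx": -0.13, "dy": 0.117, "dz": 0.033, "ax": 0, "ay": 0, "az": 0},
    {"dx": -0.152, "dy": 0.136, "dz": 0.04, "ax": 0, "ay": 0, "az": 0},
    {"dx": -0.1616, "dy": 0.1447, "dz": 0.044, "ax": 0, "ay": 0, "az": 0},
    {"dx": -0.1616, "dy": 0.1447, "dz": 0.044, "ax": 0, "ay": 0, "az": 0}
  ]
}}

```text
time: 32.22
tcp_pos: [0.4889, -0.2982, 0.1794]
ee_rot: [-3.141, -0.0, 0.516]
contact_force: [0.6, 0.7, -0.7]
grip_width: 0.0264
grasp_force: 24.6
```

```bash
python3 - <<'E'
from h import *
np.set_printoptions(precision=4,suppress=True)
w=Cam("wrist","w14"); s=w.st;print(s["tcp_pos"],s["ee_rot"],s["contact_force"],s["grip_width"],s["grasp_force"])
print(w.proj([[.48,-.304,.024]]))
p=w.proj([[.48,-.304,.024]])[0]
a=np.linspace(0,2*np.pi,24,endpoint=False)
g=cv2.cvtColor(w.im,cv2.COLOR_BGR2GRAY).astype(int)
# dish outer rim: radial scan at height 0.024
pts=[]
for t in a:
    rr=np.arange(.040,.068,.0007); X=np.c_[.48+rr*np.cos(t),-.304+rr*np.sin(t),np.full(len(rr),.022)]
    q=w.proj(X).round().astype(int)
    if (q[:,1]<5).any() or (q[:,1]>235).any(): continue
    v=g[q[:,1],q[:,0]]; i=np.where(v>90)[0]
    if len(i): pts.append((X[i[-1],0],X[i[-1],1])); print(round(np.degrees(t)),round(rr[i[-1]],4))
pts=np.array(pts);A=np.c_[2*pts,np.ones(len(pts))];sol=np.linalg.lstsq(A,(pts**2).sum(1),rcond=None)[0];print(sol[:2],np.sqrt(sol[2]+sol[0]**2+sol[1]**2))
E
```

```text
[ 0.4889 -0.2982  0.1794] [-3.1414 -0.0001  0.516 ] [ 0.5699  0.7251 -0.6658] 0.026380300669567296 24.645685405354243
[[318.2653 205.3127]]
0 0.0554
15 0.0561
30 0.0554
45 0.0554
60 0.0554
75 0.0554
90 0.0547
105 0.0547
120 0.0547
135 0.054
285 0.054
300 0.054
315 0.0547
330 0.0547
345 0.0547
[ 0.481  -0.3033] 0.054310932859253314
```

Call:
{"op": "step_arm", "data": {
  "motion": [
    {"dx": 0, "dy": 0, "dz": 0.035, "ax": 0, "ay": 0, "az": 0},
    {"dx": 0, "dy": 0, "dz": 0.07, "ax": 0, "ay": 0, "az": 0},
    {"dx": 0, "dy": 0, "dz": 0.1, "ax": 0, "ay": 0, "az": 0},
    {"dx": 0, "dy": 0, "dz": 0.125, "ax": 0, "ay": 0, "az": 0},
    {"dx": 0, "dy": 0, "dz": 0.14, "ax": 0, "ay": 0, "az": 0},
    {"dx": 0, "dy": 0, "dz": 0.149, "ax": 0, "ay": 0, "az": 0},
    {"dx": 0, "dy": 0, "dz": 0.152, "ax": 0, "ay": 0, "az": 0},
    {"dx": 0, "dy": 0, "dz": 0.152, "ax": 0, "ay": 0, "az": 0}
  ]
}}

```text
time: 33.28
tcp_pos: [0.4895, -0.2981, 0.0277]
ee_rot: [3.141, -0.0, 0.517]
contact_force: [0.8, 0.2, -0.6]
grip_width: 0.0265
grasp_force: 24.6
```

Call:
{"op": "step_arm", "data": {
  "motion": [
    {"dx": 0, "dy": 0, "dz": 0.001, "ax": 0, "ay": 0, "az": 0},
    {"dx": 0, "dy": 0, "dz": 0.001, "ax": 0, "ay": 0, "az": 0}
  ]
}}

```text
time: 33.52
tcp_pos: [0.4893, -0.2982, 0.0266]
ee_rot: [3.141, -0.0, 0.517]
contact_force: [-0.1, -1.5, -1.1]
grip_width: 0.0264
grasp_force: 24.6
```

Call:
{"op": "step_arm", "data": {
  "motion": [
    {"dx": 0, "dy": 0, "dz": 0.001, "ax": 0, "ay": 0, "az": 0},
    {"dx": 0, "dy": 0, "dz": 0.001, "ax": 0, "ay": 0, "az": 0}
  ]
}}

```text
time: 33.78
tcp_pos: [0.4891, -0.298, 0.0252]
ee_rot: [3.142, -0.0, 0.517]
contact_force: [-0.1, -0.4, -0.0]
grip_width: 0.0262
grasp_force: 24.6
```

Call:
{"op": "step_arm", "data": {
  "motion": [
    {"dx": 0, "dy": 0, "dz": 0, "ax": 0, "ay": 0, "az": 0},
    {"dx": 0, "dy": 0, "dz": 0, "ax": 0, "ay": 0, "az": 0},
    {"dx": 0, "dy": 0, "dz": 0, "ax": 0, "ay": 0, "az": 0},
    {"dx": 0, "dy": 0, "dz": -0.01, "ax": 0, "ay": 0, "az": 0},
    {"dx": 0, "dy": 0, "dz": -0.04, "ax": 0, "ay": 0, "az": 0},
    {"dx": 0, "dy": 0, "dz": -0.09, "ax": 0, "ay": 0, "az": 0},
    {"dx": 0, "dy": 0, "dz": -0.15, "ax": 0, "ay": 0, "az": 0},
    {"dx": 0, "dy": 0, "dz": -0.18, "ax": 0, "ay": 0, "az": 0}
  ],
  "claw": -0.1
}}

```text
time: 34.78
tcp_pos: [0.4901, -0.2987, 0.2094]
ee_rot: [3.137, -0.002, 0.517]
contact_force: [0.1, -0.4, -1.0]
grip_width: 0.0384
grasp_force: 0.0
```

```bash
python3 - <<'E'
from h import *
np.set_printoptions(precision=4,suppress=True)
w=Cam("wrist","w15"); s=w.st;print(s["time"],s["tcp_pos"],s["contact_force"],s["grip_width"])
g=cv2.cvtColor(w.im,cv2.COLOR_BGR2GRAY).astype(int)
# rectified map of dish floor z=.009, 3 mm grid around dish centre in tool axes
R=rpy(s["ee_rot"])
xs=np.arange(.045,-.046,-.003); ys=np.arange(-.045,.046,.003)
for x in xs:
    X=np.array([[.481,-.3033,.009]+R[:,0]*x+R[:,1]*y for y in ys]);q=w.proj(X).round().astype(int)
    print(" ".join(f"{g[b,a]:3d}" if 0<=b<400 and 0<=a<640 else " . " for a,b in q))
Cam("scene","sc15");Cam("side","sd15")
a,b=load("sc12"),load("sc15"); d=np.abs(a.im.astype(int)-b.im).max(2)>40
c0=load("s1").im.astype(int)
for n,X in dict(wedge=[.4725,.2985,.12],screw=[.53,.305,.14],brush=[.59,.31,.14],dish=[.481,-.303,.02]).items():
    u,v=b.proj([X])[0].astype(int); print(n,(np.abs(c0-b.im).max(2)>40)[v-12:v+12,u-12:u+12].sum())
E
```

```text
34.775 [ 0.4901 -0.2987  0.2094] [ 0.085  -0.3502 -0.9542] 0.03841685672910185
 41  44  45  39  44  74 154 172 118 115 163 184 188 190 189 183 184 186 187 182 168 118 133 175 173  94  43  38  43  45  46
 41  43  44  42 130 179 143 109 168 191 191 194 190 190 190 189 186 186 184 188 190 189 163 112 129 179  98  41  43  40  41
 45  42  75 181 152 104 164 192 190 189 189 192 191 194 190 188 188 190 184 185 187 187 189 184 133 102 168 138  50  44  40
 39  50 182 142  95 173 190 189 195 194 188 189 189 190 190 193 192 189 189 189 184 182 183 188 192 180 109 139 176  55  41
 43 182 132  94 175 191 189 189 189 192 195 191 188 187 188 188 193 191 189 190 190 189 185 183 187 190 182  93 154 166  50
112 150  89 167 190 188 188 187 190 190 191 192 195 190 188 187 187 189 192 189 188 188 190 186 183 185 191 176  90 168 142
186  93 140 194 195 190 191 188 186 186 191 187 191 194 188 189 186 187 189 191 192 191 189 190 191 185 184 187 119 100 180
 99 115 190 192 195 195 194 191 190 187 187 191 188 187 192 193 192 189 189 188 191 190 194 189 190 190 188 185 172  95 121
 96 170 194 193 194 193 195 1
[... 2156 characters left out ...]
93 195 195 197 194 191 193 186 127 112 111 110
139 115 117 121 150 196 200 202 200 201 197 194 191 193 194 196 195 200 195 197 197 193 191 193 196 181 127 113 111 113 148
175 131 117 118 119 142 182 201 199 202 200 199 196 192 191 189 193 195 195 197 197 195 195 194 173 123 116 113 111 139 174
130 173 130 115 119 116 137 180 197 200 199 200 196 198 195 190 189 192 193 194 195 197 189 161 126 113 112 110 127 184  93
 51 133 172 129 119 120 120 124 142 169 188 194 199 198 198 197 194 189 189 186 180 159 129 116 121 113 117 132 174 117  42
 44  49 156 165 134 123 120 122 118 123 130 141 150 166 175 169 166 160 144 128 121 118 117 117 119 114 133 169 133  43  41
wedge 30
screw 15
brush 0
dish 25
```

```bash
python3 - <<'E'
from h import *
a,b=load("sc3"),load("sc15"); A,B=load("sd3"),load("sd15")
for n,p,q in(("scene",a,b),("side",A,B)):
    d=(np.abs(p.im.astype(int)-q.im).max(2)>40)
    for k,X in dict(wedge=[.4725,.2985,.12],wtip=[.4725,.2985,.03],screw=[.53,.305,.14]).items():
        u,v=q.proj([X])[0].astype(int);r=d[v-14:v+14,u-14:u+14];ys,xs=np.nonzero(r);print(n,k,r.sum(),(xs.min()-14,xs.max()-14,ys.min()-14,ys.max()-14) if r.any() else "")
p,q=A,B
u,v=B.proj([[.4725,.2985,.12]])[0].astype(int)
for i in (A,B): print(np.array2string(i.im.mean(2)[v-20:v+30:3,u-12:u+14:1].astype(int),max_line_width=200))
E
```

```text
scene wedge 35 (np.int64(-5), np.int64(8), np.int64(-3), np.int64(13))
scene wtip 16 (np.int64(3), np.int64(10), np.int64(-14), np.int64(-7))
scene screw 29 (np.int64(2), np.int64(13), np.int64(-12), np.int64(4))
side wedge 52 (np.int64(-6), np.int64(10), np.int64(-12), np.int64(13))
side wtip 6 (np.int64(-2), np.int64(3), np.int64(-14), np.int64(5))
side screw 0 
[[246 246 246 243 228 182 130 126 138 147 159 161 165 172 173 167 157 153 159 153 154 169 173 172 166 152]
 [246 246 246 246 246 246 246 246 241 226 211 189 134  97  97  97 113 126 127 131 137 140 145 146 147 148]
 [246 245 246 246 246 246 246 246 246 246 246 246 246 246 246 246 246 246 246 246 241 235 236 230 222 222]
 [197 202 207 211 217 222 227 205 120  46  45  45  46  46  45  46  46  45  91 216 246 246 246 246 246 246]
 [173 175 175 177 177 178 137  56  43  43  44  44  44  44  45  45  44  41  36 155 216 222 228 233 236 239]
 [121 132 141 149 158 161 134  69  40  40  40  40  40  39  39  39  40  39  38  96 156 176 177 177 179 179]
 [ 77  65  50  50  49  49  48  43  39  40  39  39  40  40  40  40  39  38  38  65 130 164 1
[... 2206 characters left out ...]
  38  39  38  40  38  39  41  45 118 224 246 246 245 246]
 [246 245 246 246 245 226 160 154 133 108  90  67  68  56  42  42  43  44  44 116 223 246 245 246 246 243]
 [221 230 232 235 239 241 244 246 245 246 246 246 246 246 245 246 245 246 246 245 245 246 245 245 234 173]
 [ 48  49  48  49  56  63  73  93 104 117 130 134 147 168 180 186 194 208 215 221 230 232 223 175 124 123]
 [ 48  49  49  49  49  49  49  49  48  49  49  49  77 151 184 161 117  81  59  48  48 130 168 142 123 123]
 [245 246 247 243 236 228 213 206 209 192 164 140  88 136 178 168 131  84  59  48  47 105 164 157 123 123]
 [245 245 245 245 245 245 245 245 245 245 246 245 245 231 181 167 149 158 228 245 245 236 199 149 118 123]]
```

```bash
python3 -c "
from bench import env
print(env.hand_in())"
```

```text
the job is handed in; nothing more can be done
None
```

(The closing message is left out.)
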